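# Lock the clamp screw of the sloping setting stand with its jam nut

### The job

The clamp screw of the sloping setting stand on the jeweller's bench has to be locked where it is. Fit the open-ended spanner squarely over the two flats of the screw head, with its handle lying on the ledge just uphill of the raised shoulder so that it holds the screw still, then turn the lever of the locknut clockwise, seen from above, until it is fully tight. Leave the spanner on the screw, and do not disturb the other things on the bench.

Things in the scene. Friction and masses are not known exactly. Their poses are not given: they have to be found in the camera images.
- spanner_mid (a point): Loose plain steel open-ended spanner, 0.28 kg, lying flat on the bench: this is the middle of its handle, half-way up (7 mm over the underside), near its centre of mass and 60 mm behind the slot centre. Axes: +x along the spanner from handle to jaw, +z out of its upper side. Handle: straight bar 16 mm wide, 14 mm high, from 29 to 140 mm behind the slot centre.
- spanner_slot (a point): Centre of the spanner's slot, on the underside; axes as spanner_mid. Slot 15 mm wide, parallel-sided, open at the +x end, its bottom 15 mm behind this point. Head 45 mm wide, 10 mm thick, from 29 mm behind to 16 mm ahead of this point, flush with the handle underneath.
- stand: Fixed grey steel stand, base 200 x 230 mm; its face slopes 30 degrees, rising towards the robot. Origin: on the bench; the face is 85 mm above it, where the screw axis crosses it. x level, uphill (towards the robot); z up. The screw stands square to the face, so it leans 30 degrees from vertical, away from the robot. Low on the face small jaws, under 17 mm high, hold a pendant blank.
- screw_seat (a point): On the screw axis, 30 mm out from the face, level with the nut hub's top: the fitted spanner has its slot centre here, its z along this z (out along the screw), its x along this y (handle along -y, the robot's left). Axes turn with the screw; +x is uphill at screw = 0. The head above: two flats 12 mm apart, parallel to y, 26 mm long, 14 mm high; its 6 mm roof-shaped top guides the slot.
- ledge (a point): Dark steel rest fixed to the face on the robot's left of the screw: middle of its ledge, level with screw_seat and 110 mm from it; axes as the stand. The ledge is 30 mm long along the handle. On its downhill (far) side a shoulder 19 mm high, its face 16 mm downhill of this point: the fitted handle lies 8 mm uphill of it and comes against it as the screw starts to turn clockwise.
- screw (a joint): Angle of the clamp screw in rad, growing clockwise seen from above; 0 is its setting, at the start it is within 0.06 of it. It turns easily (0.16 N m) and the locknut drags it round unless the spanner holds it against the shoulder; with the play it is then stopped at about 0.22 at most.
- locknut (a joint): Angle of the locknut relative to the screw in rad, growing clockwise (tightening) seen from above; starts at 0 to 0.3, fully tight on its stop at 1.25. Friction 0.5 N m on the screw, about 8 N at the sleeve; it stays where it is left. Round dark hub 40 mm across, one lever arm; at 0 it points 115 degrees anticlockwise from uphill (to the robot's right), fully tight 43 degrees.
- lever_grip (a point): On the centre line of the lever's black upright sleeve, 65 mm from the screw axis, 16 mm further out than screw_seat. Sleeve 16 mm in diameter, 40 mm long (23 mm below to 17 mm above this point), parallel to the screw axis; it spins freely on its pin, so it can be gripped and led round without turning the hand. Top of the lever arm 28 mm below. z along the screw axis.
- pot: Bystander: small open white plastic pot, 60 mm across the rim, 42 mm high; origin under its centre. Leave alone.
- pot_lid: Bystander: clear plastic lid disc 68 mm across, 6 mm thick; origin under its centre. Leave alone.
- charcoal: Bystander: dark soldering block 100 x 60 x 35 mm; origin under its centre. Leave alone.
- rodstand: Bystander: blue round base 100 mm across, 26 mm high, with an upright 8 mm steel rod, 226 mm high in all; origin under its centre. Leave alone.
Things that resemble listed ones, but are neither listed nor needed, are in the scene too. Of the things shaped like the part that bears spanner_mid, the bare steel one is meant.

How it is judged (in metres and radians):
On the way, in this order (a step that is already met when the one before it is completed fails the run):
1. the spanner is fitted over the flats of the screw, flat on the nut, handle on the ledge (distance between spanner_slot and screw_seat below 0.013 m and z of spanner_slot in the frame of screw_seat below 0.006 m and y of spanner_mid in the frame of screw_seat below -0.04 m and angle between the z axis of spanner_slot and the z axis of screw_seat, either way round below 0.12 rad), for 0.2 s.
2. the locknut is tight with the spanner still fitted (value of joint locknut above 1.15 rad and distance between spanner_slot and screw_seat below 0.013 m), for 0.2 s.
At the end, for the whole second after the job is handed in: The locknut is tight (joint locknut above 1.15 rad), the screw is within 0.3 rad of its setting, and the spanner is still fitted flat over the flats (slot centre within 13 mm of the seat and no more than 6 mm above it, tilted under 0.12 rad to it, handle over the ledge side) (all of step 2 and value of joint screw between -0.3 and 0.3 rad and z of spanner_slot in the frame of screw_seat below 0.006 m and y of spanner_mid in the frame of screw_seat below -0.04 m and angle between the z axis of spanner_slot and the z axis of screw_seat, either way round below 0.12 rad); the robot touches nothing.
It fails at once if the screw is turned more than 0.4 rad from its setting (value of joint screw above 0.4 rad or value of joint screw below -0.4 rad).
It fails at once if a bystander is moved more than 30 mm (distance of any of pot, pot_lid, charcoal, rodstand from where it was at the start of the episode above 0.03 m).
It also fails if it takes over 48 s, if anything falls off the work surface, if the arm or the gripper's body presses on something with over 40 N, if the wrist force passes 120 N, or if a joint passes its speed limit or range.

### The arm

A 6-joint arm with a two-finger parallel gripper is mounted at the origin on the work surface. World frame = base frame: x ahead of the robot, y to its left, z up, the work surface at z = 0. Lengths are in mm, angles in rad, forces in N, time in s.
With the tool pointing down it reaches from about 350 to 975 mm from the base axis. Payload 7.1 kg.
Tool frame: the origin (TCP) lies on the centre line of the jaws, within the pads' length; the fingertips stand 8 mm ahead of it and the grasp point (between the pads) lies 11 mm behind it; z points along the fingers, x is the direction in which the jaws open and shut, and the axes are right-handed (so a half turn about z gives the same grasp; the last joint's range is limited). The gripper opens to 88 mm and grips with 3 to 60 N. Pads are 20 mm wide; open, the fingers measure 115 mm over their backs; the gripper's body (75 mm by 178 mm) begins 61 mm behind the grasp point.
Start: joints at [-1.155, 0.423, 1.63, -0, 1.089, -0.019], TCP at [263.283, -566.822, 230.675] pointing down, gripper open.
Joint ranges: [-3, 3], [-0.9, 2.11], [0.09, 2.58], [-1.31, 4.45], [0.11, 2.69], [-2.54, 2.54]. Speed limits (rad/s): [2.39, 2.39, 3.01, 3.14, 3.14, 3.14].

### API

Orientations are given as a rotation vector (axis times angle).
In Python, from workcell import ctrl gives the robot as it stands.
- The arm moves only by the shell command python3 -m handwheel 'ROWS'. ROWS is JSON, a list of rows, each a list of 3 entries, a list of its own where there are three numbers: the turn, a rotation vector about the tool's x, y, z in rad, then the shift along the tool's x, y, z in mm, then the opening, from 0 (shut) to 1 (fully open). In form: [[[ax, ay, az], [tx, ty, tz], jaw], ...]. A call has exactly 10 rows; each row shifts and turns the pose as measured when the row begins, along the tool's axes as they then stand; what a row does not reach is not made up. A row lasts 1/12 s, in which the tool goes at most 41.7 mm and 7.16 degrees, less where a joint would pass 70% of its speed; a pose out of reach is approached as far as the arm can. A call with a gripper value outside its range is refused whole. The fingers move at their own pace and stop on an object; the grip force is fixed at half the most. Time passes only in rows, so rows that do not move let the fingers close, or fill a call up. It gives the time, the measured TCP pose, the force and the opening at its end, in the units of the state.
- ctrl.get_obs(): the state, without advancing time (a new reading comes with each control period).
- ctrl.get_image(name): name is "side" or "top" or "wrist"; returns a dict with "pixels" (400x640x3 uint8, red, green, blue), "camera_matrix" (3x3 intrinsics, pixels), "rvec" (rotation vector, rad) and "tvec" (3), from world to camera coordinates, as OpenCV has them. Camera axes: x right, y down, z forward; pixel columns grow to the right and rows downward; lengths in mm; the calibration is good to about 2 mm. The wrist camera is an equidistant fisheye: a pixel r from the principal point sees the ray r / f radians off the axis. A picture is of the moment at which its call begins. There is no depth.
- ctrl.close_job(): hands the job in, once; it reports no verdict.
Trained networks look in a picture, given as the dict that the camera call returned (one of the last four; its "shot" number tells which), for a name from the list of things; names that differ only in an ending like _2 or _b are one class to them, and where a whole thing is asked for, a point or a joint stands for the part that bears it (a point fixed in the world has none). Each returns a list of dicts, best first, with "score" (0 to 1); they miss things now and then, are a little off and sometimes report something else, mostly with a low value. They report only what shows in the picture. A call takes as long as a camera call. They do not tell look-alikes from the thing itself.
- ctrl.look_for(picture, query): "position" ([x, y, z] in mm, in the coordinates of the camera as it stood for that picture, good to about 4 mm: the middle of the surface that is visible of it).
- ctrl.spot_point(picture, query): "position" ([x, y, z] in mm, in the coordinates of the camera as it stood for that picture, good to about 4 mm: a listed point, or the origin of a listed thing).
The state is a dict: "t": time; "qpos": joint angles; "qvel": joint speeds; "joint_torque": joint torques, N m; "ee_pos": TCP position; "orientation": TCP orientation; "ft_force": force on the tool from outside, world axes, zero at the start; "moment": the same for the moment, N m; "width": finger opening in mm.
Only numpy, scipy, OpenCV 4.12 (cv2) and the standard library are available. Lean on these libraries where they do the work, as an engineer would, in place of code of your own. Each camera call takes 0.05 s, during which the arm holds its last target.

## Working session

There is one attempt and no reset: what is moved stays moved. The work goes in short steps, Python scripts to look and compute and a shell command to move; the robot and the scene stay as the last step left them, time stands still between calls to the robot, and variables do not carry over. Pictures are saved under pics/ and viewed, and the job is handed in when it is done.

```bash
ls; mkdir -p pics; cat > h.py <<'E'
import numpy as np, cv2
from scipy.spatial.transform import Rotation as R
from workcell import ctrl
def cam2w(im,p):
    Rm=R.from_rotvec(np.array(im["rvec"]).ravel()).as_matrix()
    return Rm.T@(np.array(p)-np.array(im["tvec"]).ravel())
def save(im,n): cv2.imwrite("pics/"+n+".png",im["pixels"][:,:,::-1])
np.set_printoptions(precision=1,suppress=True)
E
python3 - <<'E'
from h import *
o=ctrl.get_obs();print(o)
for n in ["side","top","wrist"]:
    im=ctrl.get_image(n);save(im,n+"0")
    print(n,im["camera_matrix"],im["rvec"],im["tvec"])
    if n=="wrist":continue
    for q in ["spanner_mid","spanner_slot","stand","screw_seat","ledge","lever_grip","pot","pot_lid","charcoal","rodstand"]:
        for d in ctrl.spot_point(im,q)[:3]: print(q,d["score"],cam2w(im,d["position"]),{k:v for k,v in d.items() if k not in("score","position")})
print(ctrl.get_obs()["t"])
E
```

```text
pics
{'t': 0.0, 'qpos': array([-1.2,  0.4,  1.6, -0. ,  1.1, -0. ]), 'qvel': array([ 0.,  0., -0.,  0., -0.,  0.]), 'joint_torque': array([ -0. , -54.5, -27.4,   0.1,   0. ,  -0. ]), 'ee_pos': array([ 263.1, -566.3,  229.9]), 'orientation': array([-2.6,  1.7,  0. ]), 'ft_force': array([ 0.8,  0. , -0.7]), 'moment': array([ 0.,  0., -0.]), 'width': 87.52921022813509}
side [[414.4   0.  318.9]
 [  0.  414.4 194.2]
 [  0.    0.    1. ]] [ 0.3 -2.8  1.2] [ 513.4  130.9 1223.4]
spanner_mid 0.75 [336.  173.4   2.3] {}
spanner_mid 0.69 [340.3 456.5   8.7] {}
spanner_mid 0.62 [483.8 317.6   2.8] {}
spanner_slot 0.83 [329.  400.1  -1.1] {}
spanner_slot 0.74 [312.5 122.2  -2.9] {}
spanner_slot 0.66 [507.8 259.4   0.2] {}
stand 0.66 [507.6 260.7  -0.1] {}
stand 0.63 [ 522.2 -120.5   -0.2] {}
screw_seat 0.56 [ 536.5 -120.6  113.3] {}
ledge 0.55 [546.1 -15.3 107.3] {}
lever_grip 0.64 [ 555.8 -185.6  112.9] {}
pot 0.79 [ 521.8 -363.9   -1. ] {}
pot_lid 0.73 [ 335.6 -298.6   -0.6] {}
charcoal 0.74 [ 659.9 -336.2   -1.9] {}
rodstand 0.75 [722.1 283.3  -0.7] {}
top [[460.    0.  316.2]
 [  0.  460.  192.4]
 [  0.    0.    1. ]] [ 2.2 -2.2  0.1] [  10.4  532.6 1330. ]
spanner_mid 0.61 [483.3 307.2   3.2] {}
spanner_mid 0.59 [337.6 453.5   9.9] {}
spanner_slot 0.93 [508.9 255.7   1.7] {}
spanner_slot 0.92 [328.3 398.9  -3.1] {}
spanner_slot 0.66 [316.6 117.2  -1.4] {}
stand 0.85 [ 517.3 -122.1   -1.1] {}
stand 0.63 [ 560.1 -184.9  110.7] {}
screw_seat 0.82 [ 536.1 -121.1  107.6] {}
ledge 0.92 [549.7 -15.6 111.6] {}
lever_grip 0.51 [ 558.5 -183.5  112.5] {}
pot 0.91 [ 527.  -362.4   -0.4] {}
pot_lid 0.73 [ 332.1 -302.3   -0.1] {}
pot_lid 0.57 [512.5 253.2   0.7] {}
charcoal 0.85 [ 662.5 -338.3    1.7] {}
rodstand 0.74 [723.8 284.7  -0. ] {}
wrist [[309.7   0.  319.2]
 [  0.  309.7 204.2]
 [  0.    0.    1. ]] [-2.4  1.6  0.2] [-626.2  -34.3  390.7]
1.15
```

View pics/side0.png

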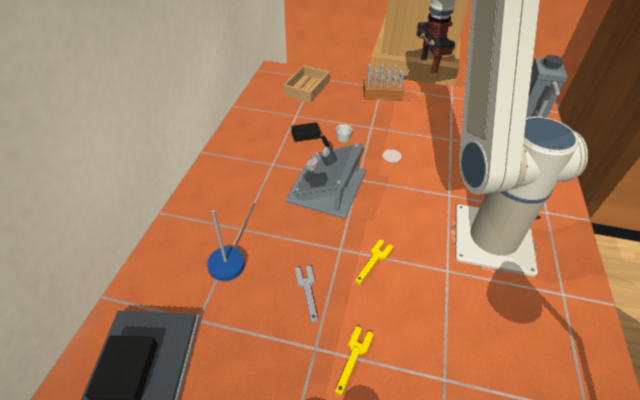

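View pics/top0.png

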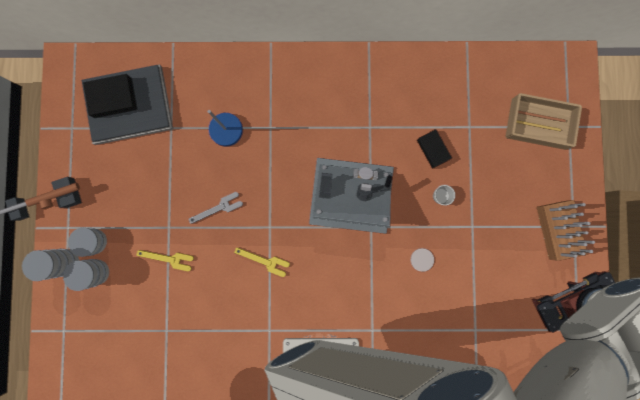

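```bash
python3 - <<'E'
import cv2
im=cv2.imread("pics/top0.png");cv2.imwrite("pics/top0z.png",cv2.resize(im[20:300,240:560][:, :],None,fx=2.4,fy=2.1,interpolation=cv2.INTER_CUBIC))
c=im[60:260,80:340];cv2.imwrite("pics/top0y.png",cv2.resize(c,None,fx=3,fy=3,interpolation=cv2.INTER_CUBIC))
E
python3 - <<'E'
import cv2
im=cv2.imread("pics/top0.png");c=im[140:250,180:410];cv2.imwrite("pics/z1.png",cv2.resize(c,None,fx=3.4,fy=3.4,interpolation=cv2.INTER_CUBIC))
im=cv2.imread("pics/side0.png");c=im[110:230,260:400];cv2.imwrite("pics/z2.png",cv2.resize(c,None,fx=4.8,fy=4.8,interpolation=cv2.INTER_CUBIC))
E
```

```text
(no output)
```

View pics/z1.png

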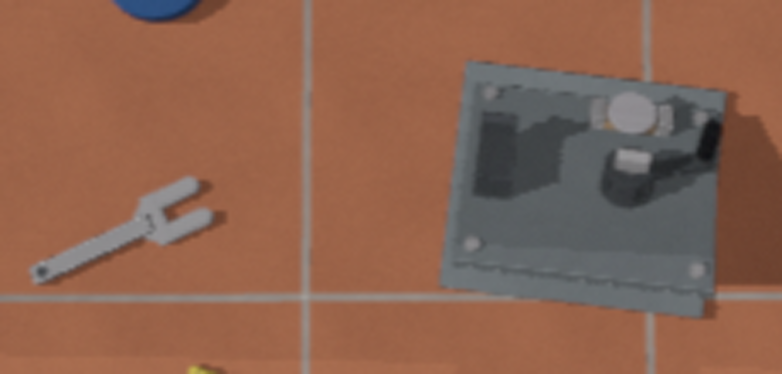

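View pics/z2.png

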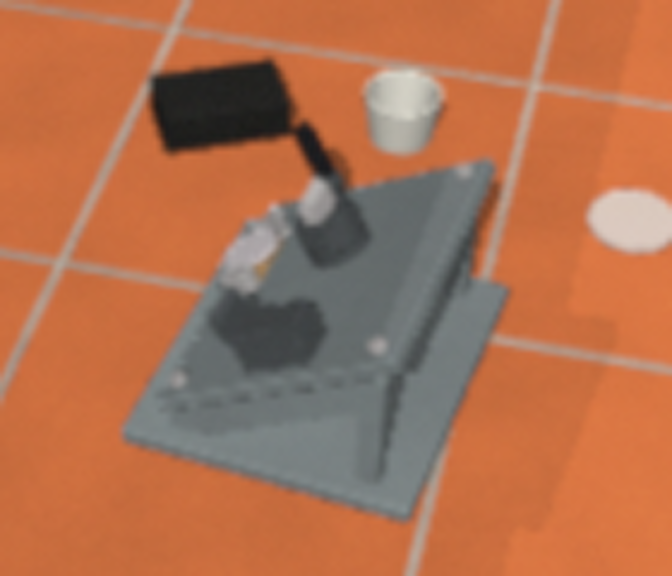

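```bash
cat >> h.py <<'E'
def Rdown(ang_x):  # tool pointing down, tool x at angle (deg) in world xy
    a=np.radians(ang_x);x=np.array([np.cos(a),np.sin(a),0]);z=np.array([0,0,-1.]);return np.column_stack([x,np.cross(z,x),z])
def plan(Rt,pt,n,jaw,o=None):
    """print n rows (body twists) from current pose to Rt,pt"""
    o=o or ctrl.get_obs(); R0=R.from_rotvec(o["orientation"]);p0=np.array(o["ee_pos"])
    w=(R0.inv()*R.from_matrix(Rt)).as_rotvec()/n
    print("turn total deg",np.degrees(np.linalg.norm(w)*n),"shift",np.linalg.norm(pt-p0), "per row",np.degrees(np.linalg.norm(w)),np.linalg.norm(pt-p0)/n)
    rows=[];Rc=R0
    for i in range(n):
        t=Rc.inv().apply((pt-p0)/n);rows.append([[round(float(a),3) for a in w],[round(float(a),1) for a in t],jaw]);Rc=Rc*R.from_rotvec(w)
    print(str(rows).replace(" ",""))
E
python3 - <<'E'
from h import *
o=ctrl.get_obs();M=R.from_rotvec(o["orientation"]).as_matrix();print(M,np.degrees(np.arctan2(M[1,0],M[0,0])),o["qpos"])
plan(Rdown(24.3-180),np.array([483.6,312.5,130.]),25,1,o)
plan(Rdown(24.3),np.array([483.6,312.5,130.]),25,1,o)
E
```

```text
[[ 0.4 -0.9 -0. ]
 [-0.9 -0.4  0. ]
 [-0.   0.  -1. ]] -65.08879907243265 [-1.2  0.4  1.6 -0.   1.1 -0. ]
turn total deg 90.61120094162294 shift 912.0723400173454 per row 3.6244480376649175 36.482893600693814
[[[0.0,0.0,0.063],[-28.2,-22.8,4.0],1],[[0.0,0.0,0.063],[-29.6,-21.0,4.0],1],[[0.0,0.0,0.063],[-30.8,-19.1,4.0],1],[[0.0,0.0,0.063],[-32.0,-17.1,4.0],1],[[0.0,0.0,0.063],[-33.0,-15.0,4.0],1],[[0.0,0.0,0.063],[-33.9,-12.9,4.0],1],[[0.0,0.0,0.063],[-34.6,-10.7,4.0],1],[[0.0,0.0,0.063],[-35.2,-8.5,4.0],1],[[0.0,0.0,0.063],[-35.7,-6.3,4.0],1],[[0.0,0.0,0.063],[-36.0,-4.0,4.0],1],[[0.0,0.0,0.063],[-36.2,-1.7,4.0],1],[[0.0,0.0,0.063],[-36.3,0.6,4.0],1],[[0.0,0.0,0.063],[-36.1,2.9,4.0],1],[[0.0,0.0,0.063],[-35.9,5.1,4.0],1],[[0.0,0.0,0.063],[-35.5,7.4,4.0],1],[[0.0,0.0,0.063],[-35.0,9.6,4.0],1],[[0.0,0.0,0.063],[-34.3,11.8,4.0],1],[[0.0,0.0,0.063],[-33.5,14.0,4.0],1],[[0.0,0.0,0.063],[-32.5,16.0,4.0],1],[[0.0,0.0,0.063],[-31.4,18.1,4.0],1],[[0.0,0.0,0.063],[-30.2,20.0,4.0],1],[[0.0,0.0,0.063],[-28.9,21.9,4.0],1],[[0.0,0.0,0.063],[-27.5,23.7,4.0],1],[[0.0,0.0,0.063],[-25.9,25.4,4.0],1],
[... 423 characters left out ...]
[-0.0,0.0,-0.062],[-15.9,-32.6,4.0],1],[[-0.0,0.0,-0.062],[-13.8,-33.5,4.0],1],[[-0.0,0.0,-0.062],[-11.7,-34.3,4.0],1],[[-0.0,0.0,-0.062],[-9.5,-35.0,4.0],1],[[-0.0,0.0,-0.062],[-7.3,-35.5,4.0],1],[[-0.0,0.0,-0.062],[-5.1,-35.9,4.0],1],[[-0.0,0.0,-0.062],[-2.9,-36.1,4.0],1],[[-0.0,0.0,-0.062],[-0.6,-36.3,4.0],1],[[-0.0,0.0,-0.062],[1.7,-36.2,4.0],1],[[-0.0,0.0,-0.062],[3.9,-36.0,4.0],1],[[-0.0,0.0,-0.062],[6.1,-35.7,4.0],1],[[-0.0,0.0,-0.062],[8.4,-35.3,4.0],1],[[-0.0,0.0,-0.062],[10.5,-34.7,4.0],1],[[-0.0,0.0,-0.062],[12.7,-34.0,4.0],1],[[-0.0,0.0,-0.062],[14.8,-33.1,4.0],1],[[-0.0,0.0,-0.062],[16.8,-32.1,4.0],1],[[-0.0,0.0,-0.062],[18.8,-31.0,4.0],1],[[-0.0,0.0,-0.062],[20.7,-29.8,4.0],1]]
```

```bash
python3 -m handwheel '[[[0,0,-0.062],[-28,-23,0],1],[[0,0,-0.062],[-27,-25,0],1],[[0,0,-0.062],[-25,-26,0],1],[[0,0,-0.062],[-24,-28,0],1],[[0,0,-0.062],[-22,-29,0],1],[[0,0,-0.062],[-20,-31,0],1],[[0,0,-0.062],[-18,-32,0],1],[[0,0,-0.062],[-16,-33,0],1],[[0,0,-0.062],[-14,-34,0],1],[[0,0,-0.062],[-12,-35,0],1]]'; python3 - <<'E'
from h import *
o=ctrl.get_obs()
plan(Rdown(24.3),np.array([483.6,312.5,130.]),18,1,o)
E
```

```text
t: 1.98
ee_pos: [351.5, -204.2, 229.7]
orientation: [3.039, -0.774, 0.009]
ft_force: [0.3, 0.0, 0.6]
width: 87.9
turn total deg 52.88796165815481 shift 542.5548820959021 per row 2.9382200921197117 30.141937894216785
[[[0.0,-0.0,-0.051],[-7.3,-28.7,5.4],1],[[0.0,-0.0,-0.051],[-5.8,-29.1,5.4],1],[[0.0,-0.0,-0.051],[-4.3,-29.3,5.4],1],[[0.0,-0.0,-0.051],[-2.8,-29.5,5.4],1],[[0.0,-0.0,-0.051],[-1.3,-29.6,5.4],1],[[0.0,-0.0,-0.051],[0.2,-29.6,5.4],1],[[0.0,-0.0,-0.051],[1.7,-29.6,5.4],1],[[0.0,-0.0,-0.051],[3.2,-29.5,5.5],1],[[0.0,-0.0,-0.051],[4.8,-29.3,5.5],1],[[0.0,-0.0,-0.051],[6.2,-29.0,5.5],1],[[0.0,-0.0,-0.051],[7.7,-28.6,5.5],1],[[0.0,-0.0,-0.051],[9.2,-28.2,5.5],1],[[0.0,-0.0,-0.051],[10.6,-27.7,5.5],1],[[0.0,-0.0,-0.051],[12.0,-27.1,5.5],1],[[0.0,-0.0,-0.051],[13.4,-26.4,5.5],1],[[0.0,-0.0,-0.051],[14.7,-25.7,5.5],1],[[0.0,-0.0,-0.051],[16.0,-24.9,5.5],1],[[0.0,-0.0,-0.051],[17.3,-24.1,5.5],1]]
```

```bash
python3 -m handwheel '[[[0,0,-0.061],[-9,-35,0],1],[[0,0,-0.061],[-7,-35,0],1],[[0,0,-0.061],[-5,-35,0],1],[[0,0,-0.061],[-3,-35,0],1],[[0,0,-0.061],[-1,-35,0],1],[[0,0,-0.061],[1,-35,0],1],[[0,0,-0.061],[3,-35,10],1],[[0,0,-0.061],[5,-35,15],1],[[0,0,-0.061],[7,-35,15],1],[[0,0,-0.061],[9,-34,15],1]]'; python3 - <<'E'
from h import *
o=ctrl.get_obs()
plan(Rdown(24.3),np.array([483.6,312.5,130.]),6,1,o)
E
```

```text
t: 2.82
ee_pos: [431.0, 160.1, 177.8]
orientation: [3.126, 0.223, 0.035]
ft_force: [1.1, -0.4, -0.1]
width: 87.6
turn total deg 16.208964867149415 shift 168.1271714782339 per row 2.7014941445249026 28.021195246372315
[[[0.002,-0.003,-0.047],[12.1,-24.0,8.0],1],[[0.002,-0.003,-0.047],[13.2,-23.4,8.0],1],[[0.002,-0.003,-0.047],[14.3,-22.7,8.0],1],[[0.002,-0.003,-0.047],[15.4,-22.0,8.0],1],[[0.002,-0.003,-0.047],[16.5,-21.2,8.0],1],[[0.002,-0.003,-0.047],[17.5,-20.4,8.0],1]]
```

```bash
python3 -m handwheel '[[[0.002,-0.003,-0.047],[12,-24,8],1],[[0.002,-0.003,-0.047],[13.2,-23.5,8],1],[[0.002,-0.003,-0.047],[14.3,-22.7,8],1],[[0.002,-0.003,-0.047],[15.4,-22,8],1],[[0.002,-0.003,-0.047],[16.5,-21,8],1],[[0.002,-0.003,-0.047],[17.5,-20.5,8],1],[[0,0,0],[0,0,5],0.7],[[0,0,0],[0,0,5],0.7],[[0,0,0],[0,0,0],0.7],[[0,0,0],[0,0,0],0.7]]'; python3 - <<'E'
from h import *
im=ctrl.get_image("wrist");save(im,"w1")
for q in ["spanner_mid","spanner_slot"]:
  for d in ctrl.spot_point(im,q)[:3]: print(q,d["score"],cam2w(im,d["position"]))
o=ctrl.get_obs();print(o["ee_pos"],o["t"])
K=im["camera_matrix"]
Rm=R.from_rotvec(np.array(im["rvec"]).ravel()).as_matrix()
print(-Rm.T@np.array(im["tvec"]).ravel())
E
```

```text
t: 3.65
ee_pos: [482.3, 328.3, 113.6]
orientation: [-3.062, -0.701, -0.0]
ft_force: [-0.6, -0.2, 0.1]
width: 65.0
spanner_mid 0.72 [482.6 312.2  10.2]
spanner_mid 0.7 [342.2 459.5   9.7]
spanner_slot 0.98 [508.8 256.5   3.2]
spanner_slot 0.63 [328.8 402.1   2.7]
[482.7 328.2 114.3] 3.8
[450.6 393.5 268.7]
```

View pics/w1.png

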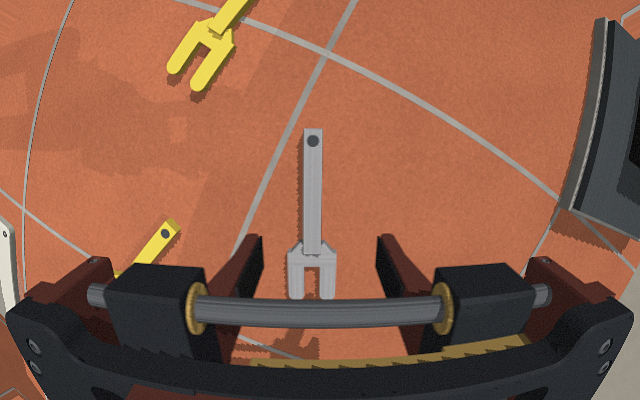

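```bash
cat >> h.py <<'E'
def unproj(im,u,v,z,fish=True):
    K=np.array(im["camera_matrix"]);x=(u-K[0,2])/K[0,0];y=(v-K[1,2])/K[1,1]
    if fish:
        r=np.hypot(x,y);d=np.array([x/r*np.sin(r),y/r*np.sin(r),np.cos(r)]) if r>1e-9 else np.array([0,0,1.])
    else: d=np.array([x,y,1.])
    Rm=R.from_rotvec(np.array(im["rvec"]).ravel()).as_matrix();c=-Rm.T@np.array(im["tvec"]).ravel();d=Rm.T@d
    return c+d*(z-c[2])/d[2]
E
python3 - <<'E'
from h import *
im=ctrl.get_image("wrist")
c=im["pixels"][115:305,270:355,::-1];cv2.imwrite("pics/w1z.png",cv2.resize(c,None,fx=3,fy=3,interpolation=cv2.INTER_CUBIC))
for n,u,v,z in [("end",313,128,14),("hole",313,141,14),("hl",304,200,14),("hr",321.5,200,14),("slotbot",312,265,10)]:
    print(n,unproj(im,u,v,z))
E
```

```text
end [449.2 385.1  14. ]
hole [453.9 375.5  14. ]
hl [468.6 326.9  14. ]
hr [482.1 333.4  14. ]
slotbot [502.  272.3  10. ]
```

View pics/w1z.png

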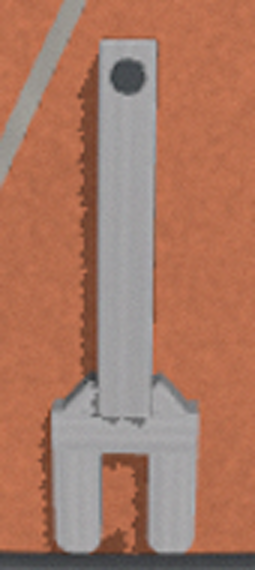

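```bash
python3 - <<'E'
from h import *
o=ctrl.get_obs()
plan(Rdown(24.8),np.array([483.3,312.6,11.]),6,0.7,o)
E
```

```text
turn total deg 0.9664038350271115 shift 104.59000219474574 per row 0.1610673058378519 17.43166703245762
[[[-0.0,-0.0,0.003],[-1.1,2.4,17.2],0.7],[[-0.0,-0.0,0.003],[-1.1,2.4,17.2],0.7],[[-0.0,-0.0,0.003],[-1.1,2.4,17.2],0.7],[[-0.0,-0.0,0.003],[-1.1,2.4,17.2],0.7],[[-0.0,-0.0,0.003],[-1.1,2.4,17.2],0.7],[[-0.0,-0.0,0.003],[-1.1,2.4,17.2],0.7]]
```

```bash
python3 -m handwheel '[[[0,0,0.003],[-1.1,2.4,20],0.5],[[0,0,0.003],[-1.1,2.4,20],0.5],[[0,0,0.003],[-1.1,2.4,20],0.5],[[0,0,0.003],[-1.1,2.4,15],0.5],[[0,0,0.003],[-1.1,2.4,12],0.5],[[0,0,0.003],[-1.1,2.4,8],0.5],[[0,0,0],[0,0,4],0.5],[[0,0,0],[0,0,0],0.5],[[0,0,0],[0,0,0],0.5],[[0,0,0],[0,0,0],0.5]]'; python3 - <<'E'
from h import *
o=ctrl.get_obs()
plan(Rdown(24.8),np.array([483.3,312.6,10.5]),1,0.5,o)
E
```

```text
t: 4.68
ee_pos: [487.9, 310.8, 18.4]
orientation: [-3.066, -0.66, -0.02]
ft_force: [-0.1, 0.3, -0.2]
width: 44.1
turn total deg 0.9329109018882906 shift 9.358910085978842 per row 0.9329109018882906 9.358910085978842
[[[-0.003,-0.014,-0.009],[-3.6,-3.6,7.9],0.5]]
```

```bash
python3 -m handwheel '[[[-0.003,-0.014,-0.009],[-3.6,-3.6,5],0.5],[[0,0,0],[0,0,2.5],0.5],[[0,0,0],[0,0,0],0.5],[[0,0,0],[0,0,0],0],[[0,0,0],[0,0,0],0],[[0,0,0],[0,0,0],0],[[0,0,0],[0,0,0],0],[[0,0,0],[0,0,0],0],[[0,0,0],[0,0,0],0],[[0,0,0],[0,0,0],0]]'; python3 - <<'E'
from h import *
o=ctrl.get_obs();print(o)
im=ctrl.get_image("wrist");save(im,"w2")
E
```

```text
t: 5.52
ee_pos: [483.9, 314.4, 12.7]
orientation: [-3.067, -0.678, -0.003]
ft_force: [-0.1, -0.3, 0.4]
width: 15.7
{'t': 5.5167, 'qpos': array([ 0.6,  0.7,  1.8, -0. ,  0.6,  0.1]), 'qvel': array([ 0., -0.,  0.,  0., -0., -0.]), 'joint_torque': array([ -0.2, -57. , -15.7,  -0. ,  -0.1,  -0. ]), 'ee_pos': array([483.9, 314.4,  12.7]), 'orientation': array([-3.1, -0.7, -0. ]), 'ft_force': array([-0.1, -0.3,  0.4]), 'moment': array([ 0. , -0.1, -0. ]), 'width': 15.687841111759964}
```

View pics/w2.png

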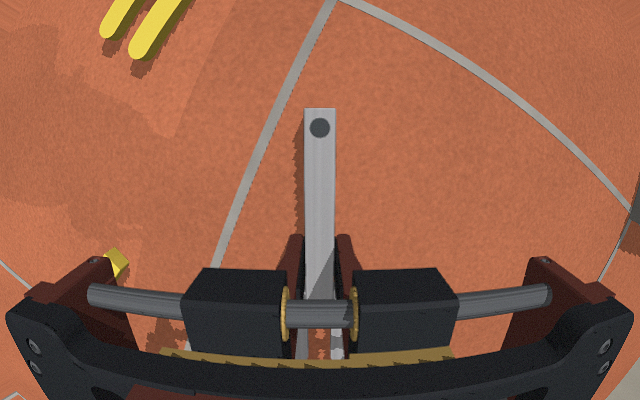

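```bash
python3 - <<'E'
from h import *
import pickle
S={}
for k in range(3):
  for n in ["top","side"]:
    im=ctrl.get_image(n)
    if k==0: save(im,n+"1");pickle.dump(im,open(n+"1.pkl","wb"))
    for q in ["screw_seat","ledge","lever_grip"]:
        for d in ctrl.spot_point(im,q)[:1]:
            p=cam2w(im,d["position"]);S.setdefault(q,[]).append(p); print(n,q,round(d["score"],2),p)
for q in S: print(q,np.median(S[q],0),np.mean(S[q],0))
print(ctrl.get_obs()["t"])
for n in ["top1","side1"]:
    im=pickle.load(open(n+".pkl","rb"))
    px=im["pixels"][:,:,::-1]
    c=px[145:245,300:410] if n[0]=="t" else px[115:225,275:375]
    cv2.imwrite("pics/"+n+"z.png",cv2.resize(c,None,fx=7 if n[0]=="t" else 6,fy=6 if n[0]=="s" else 5.9,interpolation=cv2.INTER_CUBIC)[:600,:800])
E
```

```text
top screw_seat 0.89 [ 537.7 -120.3  107.9]
top ledge 0.59 [549.1 -12.9 109.5]
top lever_grip 0.82 [ 560.8 -187.1  114.4]
top screw_seat 0.7 [ 537.8 -123.2  107.2]
top ledge 0.87 [548.6 -16.8 110.3]
top lever_grip 0.67 [ 560.2 -187.5  109.7]
top screw_seat 0.68 [ 535.8 -121.6  110.5]
top ledge 0.81 [550.4 -18.6 110.3]
top lever_grip 0.71 [ 558.  -188.2  110.7]
screw_seat [ 537.7 -121.6  107.9] [ 537.1 -121.7  108.5]
ledge [549.1 -16.8 110.3] [549.3 -16.1 110. ]
lever_grip [ 560.2 -187.5  110.7] [ 559.6 -187.6  111.6]
6.7667
```

```bash
cat >> h.py <<'E'
def proj(im,P):
    P=np.atleast_2d(P).astype(float)
    return cv2.projectPoints(P,np.array(im["rvec"],float),np.array(im["tvec"],float),np.array(im["camera_matrix"],float),None)[0][:,0]
def seatframe(phi=6.4):
    a=np.radians(phi);u=np.array([-np.cos(a),np.sin(a),0]);y=np.array([-np.sin(a),-np.cos(a),0]);up=np.array([0,0,1.])
    c,s=np.cos(np.pi/6),.5
    return np.column_stack([c*u+s*up,y,c*up-s*u])
E
cat > ov.py <<'E'
from h import *
import pickle,sys
seat=np.array([535.8,-121.8,111]);F=seatframe(6.4)
for n,box,f in [("top1",(300,145,110,100),6)]:
    im=pickle.load(open(n+".pkl","rb"))
    x,y,w,h=box
    big=cv2.resize(im["pixels"][y:y+h,x:x+w,::-1],None,fx=f,fy=f,interpolation=cv2.INTER_CUBIC)
    def L(pts,col,close=True):
        p=proj(im,[seat+F@np.array(q,float) for q in pts]);p=((p-[x,y]+.5)*f-.5)
        cv2.polylines(big,[np.round(p).astype(int)],close,col,1)
    for z in (14,):L([(-6,-13,z),(6,-13,z),(6,13,z),(-6,13,z)],(0,255,0))
    L([(0,-13,20),(0,13,20)],(0,255,255),False)
    t=np.linspace(0,6.28,40);L([(20*np.cos(a),20*np.sin(a),0) for a in t],(255,0,0))
    L([(16*0-16,-95,0),(-16,-125,0)],(0,0,255),False)
    L([(-16,-95,19),(-16,-125,19)],(0,0,255),False)
    for al in (115,98):
        a=np.radians(al);c=np.array([65*np.cos(a),65*np.sin(a),0])
        L([c+[0,0,-7],c+[0,0,33]],(255,255,0),False)
    cv2.imwrite("pics/%s_ov.png"%n,big)
E
python3 ov.py
```

```text
(no output)
```

View pics/top1_ov.png

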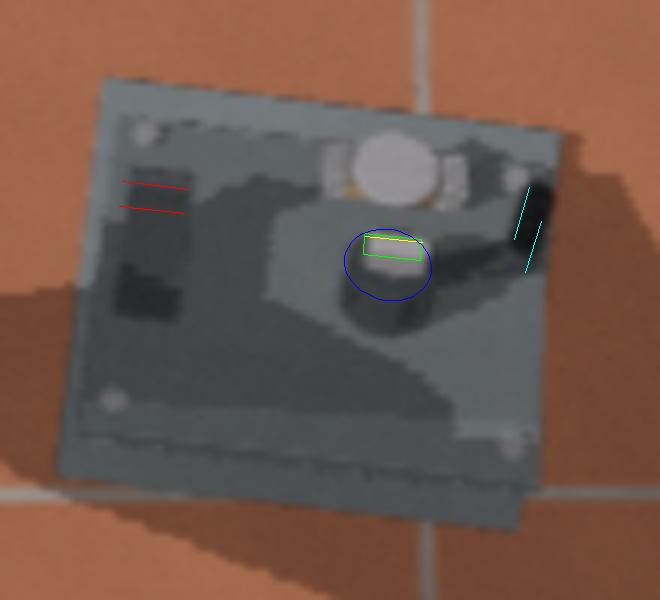

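View pics/top1z.png

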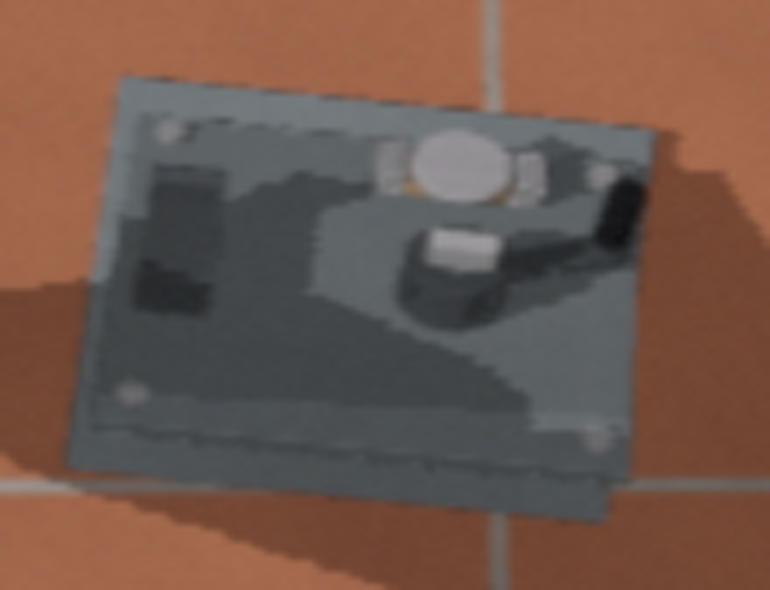

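```bash
sed -i 's/box,f in \[.*/box,f in [("top1",(340,165,60,45),13)]:/; s/    for z in (14,):/    for z in (0,14):/' ov.py; sed -i 's/    L(\[(0,-13,20)/    L([(20*np.cos(a),20*np.sin(a),-30) for a in np.linspace(0,6.28,40)],(255,0,255))\n&/' ov.py; python3 ov.py
```

```text
(no output)
```

View pics/top1_ov.png

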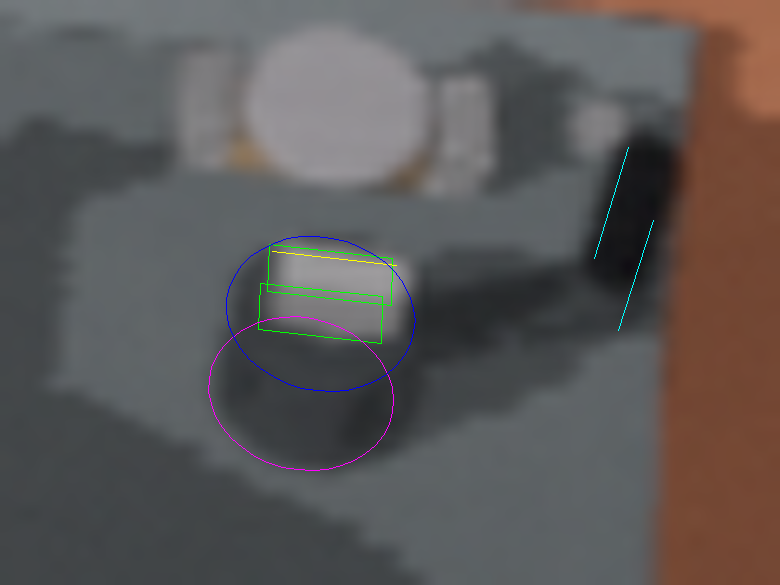

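```bash
cat >> h.py <<'E'
SEAT=np.array([536.,-123.5,111.]);PHI=6.4
def target(h,dy=-4,dx=0):
    F=seatframe(PHI);Rt=np.column_stack([-F[:,0],F[:,1],-F[:,2]])
    return Rt,SEAT+F@np.array([dx,dy-61.3,h+12.7])
E
python3 - <<'E'
from h import *
o=ctrl.get_obs();o["ee_pos"]=o["ee_pos"]+np.array([0,0,140.])
Rt,pt=target(60);print(pt,Rt)
plan(Rt,pt,14,0,o)
E
```

```text
[579.4 -62.7 174. ] [[ 0.9 -0.1 -0.5]
 [-0.1 -1.   0.1]
 [-0.5  0.  -0.9]]
turn total deg 43.20419043540769 shift 389.56086047993756 per row 3.0860136025291203 27.82577574856697
[[[0.01,-0.037,0.038],[-5.2,27.3,-1.5],0],[[0.01,-0.037,0.038],[-4.2,27.5,-1.6],0],[[0.01,-0.037,0.038],[-3.2,27.6,-1.8],0],[[0.01,-0.037,0.038],[-2.2,27.7,-2.0],0],[[0.01,-0.037,0.038],[-1.2,27.7,-2.2],0],[[0.01,-0.037,0.038],[-0.2,27.7,-2.4],0],[[0.01,-0.037,0.038],[0.7,27.7,-2.7],0],[[0.01,-0.037,0.038],[1.7,27.6,-3.1],0],[[0.01,-0.037,0.038],[2.6,27.5,-3.4],0],[[0.01,-0.037,0.038],[3.5,27.3,-3.8],0],[[0.01,-0.037,0.038],[4.4,27.1,-4.2],0],[[0.01,-0.037,0.038],[5.3,26.9,-4.7],0],[[0.01,-0.037,0.038],[6.1,26.6,-5.2],0],[[0.01,-0.037,0.038],[6.9,26.3,-5.7],0]]
```

```bash
python3 -m handwheel '[[[0,0,0],[0,0,-30],0],[[0,0,0],[0,0,-38],0],[[0,0,0],[0,0,-38],0],[[0,0,0],[0,0,-34],0],[[0.01,-0.037,0.038],[-5,27,-1.5],0],[[0.01,-0.037,0.038],[-4,27.5,-1.6],0],[[0.01,-0.037,0.038],[-3,27.5,-1.8],0],[[0.01,-0.037,0.038],[-2,27.7,-2],0],[[0.01,-0.037,0.038],[-1,27.7,-2],0],[[0.01,-0.037,0.038],[0,27.7,-2.4],0]]'
python3 - <<'E'
from h import *
Rt,pt=target(60)
plan(Rt,pt,8,0)
E
```

```text
t: 7.6
ee_pos: [521.9, 150.8, 166.2]
orientation: [-3.094, -0.323, 0.377]
ft_force: [-0.1, -0.3, -3.3]
width: 15.6
turn total deg 24.17451724973811 shift 221.2464308650735 per row 3.0218146562172636 27.65580385813419
[[[0.011,-0.035,0.038],[1.1,27.5,-2.2],0],[[0.011,-0.035,0.038],[2.1,27.5,-2.6],0],[[0.011,-0.035,0.038],[3.1,27.3,-2.9],0],[[0.011,-0.035,0.038],[4.0,27.2,-3.4],0],[[0.011,-0.035,0.038],[4.9,26.9,-3.8],0],[[0.011,-0.035,0.038],[5.8,26.7,-4.3],0],[[0.011,-0.035,0.038],[6.7,26.4,-4.8],0],[[0.011,-0.035,0.038],[7.5,26.1,-5.3],0]]
```

```bash
python3 -m handwheel '[[[0.011,-0.035,0.038],[1,27.5,-2.2],0],[[0.011,-0.035,0.038],[2,27.5,-2.6],0],[[0.011,-0.035,0.038],[3,27.3,-3],0],[[0.011,-0.035,0.038],[4,27,-3.4],0],[[0.011,-0.035,0.038],[5,27,-3.8],0],[[0.011,-0.035,0.038],[6,26.7,-4.3],0],[[0.011,-0.035,0.038],[6.7,26.4,-4.8],0],[[0.006,-0.018,0.019],[4,13,-2.7],0],[[0,0,0],[0,0,0],0],[[0,0,0],[0,0,0],0]]'
python3 - <<'E'
from h import *
Rt,pt=target(60)
plan(Rt,pt,3,0)
for n in ["side","top","wrist"]:
    im=ctrl.get_image(n);save(im,n+"3")
    for q in ["spanner_slot","screw_seat","lever_grip","spanner_mid","ledge"]:
        for d in ctrl.spot_point(im,q)[:2]: print(n,q,round(d["score"],2),cam2w(im,d["position"]))
o=ctrl.get_obs();M=R.from_rotvec(o["orientation"]).as_matrix();print("slot",o["ee_pos"]+M@[0,61.3,12.7])
E
```

```text
t: 8.43
ee_pos: [576.9, -66.7, 168.5]
orientation: [-3.001, 0.17, 0.804]
ft_force: [-0.2, 0.8, -3.4]
width: 16.0
turn total deg 0.11614693863158376 shift 7.2755577005105545 per row 0.038715646210527914 2.425185900170185
[[[-0.001,0.0,-0.0],[-0.3,-1.4,-1.9],0],[[-0.001,0.0,-0.0],[-0.3,-1.4,-1.9],0],[[-0.001,0.0,-0.0],[-0.3,-1.4,-1.9],0]]
side spanner_slot 0.9 [329.8 400.5   1.4]
side spanner_slot 0.84 [ 560.7 -123.2  158. ]
side screw_seat 0.75 [ 537.9 -121.5  113.4]
side lever_grip 0.69 [ 554.6 -186.4  112.2]
side lever_grip 0.35 [ 535.9 -119.8  114.2]
side spanner_mid 0.69 [340.7 456.6   6.8]
side spanner_mid 0.67 [335.5 174.9   2.7]
side ledge 0.73 [547.7 -15.4 112.6]
side ledge 0.22 [573.1 -64.1 160.7]
top spanner_slot 0.63 [327.5 400.2  -3.7]
top lever_grip 0.56 [ 329.6 -301.2   -1.4]
top spanner_mid 0.62 [338.8 455.5   9.7]
top spanner_mid 0.53 [ 661.5 -339.2    1.6]
top ledge 0.59 [550.1 -16.3 110.7]
wrist spanner_slot 0.86 [ 567.2 -130.3  162.9]
wrist spanner_slot 0.56 [310.7 117.4   1.6]
wrist spanner_mid 0.77 [329.6 168.4  12. ]
wrist spanner_mid 0.76 [577.  -66.7 169.7]
slot [ 563.8 -126.3  158.3]
```

View pics/side3.png

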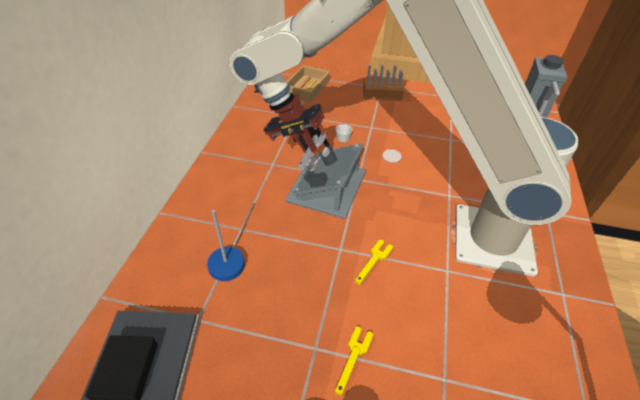

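View pics/wrist3.png

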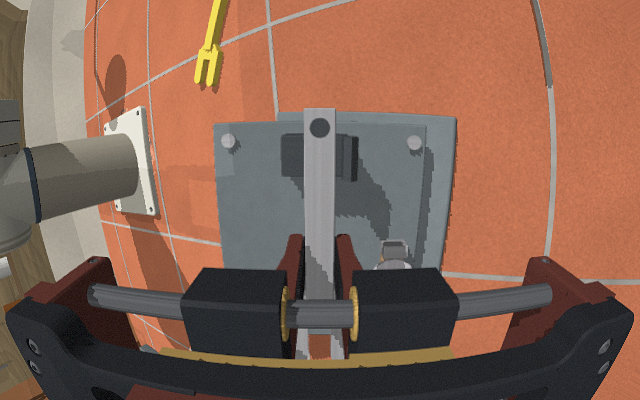

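View pics/top3.png

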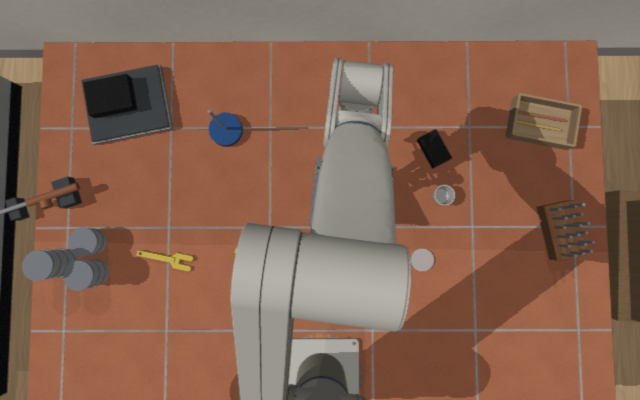

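```bash
cat > sv.py <<'E'
from h import *
import sys
def sideview(name,box=(280,120,80,75),f=8):
    im=ctrl.get_image("side");o=ctrl.get_obs();M=R.from_rotvec(o["orientation"]).as_matrix()
    x,y,w,h=box
    raw=cv2.resize(im["pixels"][y:y+h,x:x+w,::-1],None,fx=f,fy=f,interpolation=cv2.INTER_CUBIC);big=raw.copy()
    def L(P,col,close=True):
        p=proj(im,P);p=((p-[x,y]+.5)*f-.5);cv2.polylines(big,[np.round(p).astype(int)],close,col,1)
    F=seatframe(PHI);S=lambda pts:[SEAT+F@np.array(q,float) for q in pts]
    for z in (0,14):L(S([(-6,-13,z),(6,-13,z),(6,13,z),(-6,13,z)]),(0,255,0))
    L(S([(20*np.cos(a),20*np.sin(a),0) for a in np.linspace(0,6.28,40)]),(255,0,0))
    L(S([(-16,-95,19),(-16,-125,19)]),(0,0,255),False)
    slot=o["ee_pos"]+M@[0,61.3,12.7]
    # spanner axes: x=tool y, y=?; z=-tool z
    A=np.column_stack([M[:,1],-M[:,0]*-1,-M[:,2]])
    T=lambda pts:[slot+A@np.array(q,float) for q in pts]
    L(T([(16,7.5,10),(-15,7.5,10),(-15,-7.5,10),(16,-7.5,10),(16,-22.5,10),(-20,-22.5,10),(-29,-8,10),(-29,8,10),(-20,22.5,10),(16,22.5,10)]),(255,0,255))
    L(T([(-29,8,14),(-140,8,14),(-140,-8,14),(-29,-8,14)]),(255,0,255))
    cv2.imwrite("pics/"+name+".png",np.vstack([raw,big]) if big.shape[0]*2<=600 else np.hstack([raw,big])[:600,:]) 
    cv2.imwrite("pics/"+name+"_o.png",big);cv2.imwrite("pics/"+name+"_r.png",raw)
    d=F.T@(slot-SEAT);print("slot in seat",d,"t",o["t"],"F",o["ft_force"])
if __name__=="__main__": sideview(sys.argv[1])
E
python3 sv.py s4
```

```text
slot in seat [-0.5 -0.3 55. ] t 9.3833 F [ 0.1 -1.2 -3. ]
```

View pics/s4_o.png

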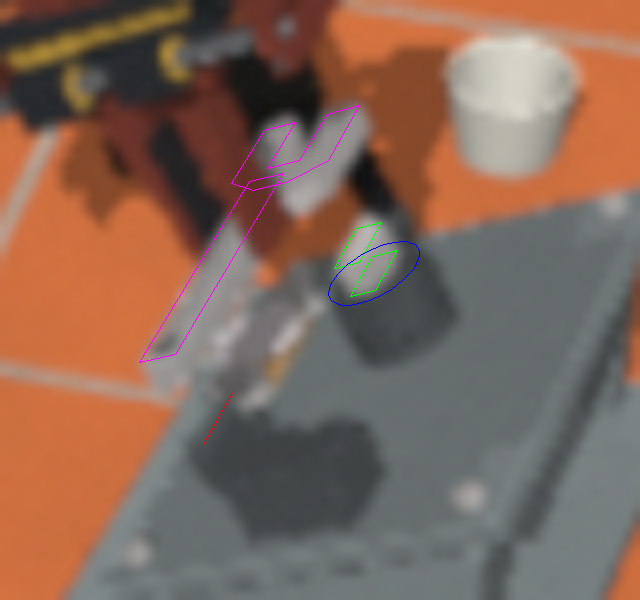

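View pics/s4_r.png

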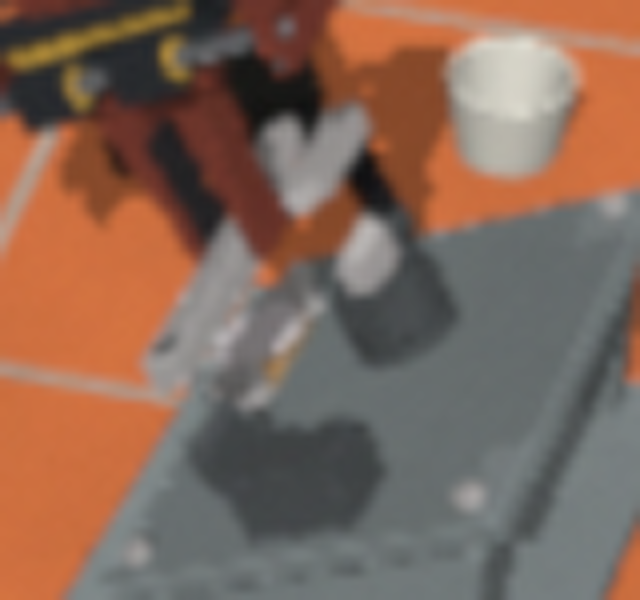

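```bash
python3 -m handwheel '[[[0,0,0],[-0.2,-1,8],0],[[0,0,0],[-0.2,-1,10],0],[[0,0,0],[0,-1,8],0],[[0,0,0],[0,0,4],0],[[0,0,0],[0,0,0],0],[[0,0,0],[0,0,0],0],[[0,0,0],[0,0,0],0],[[0,0,0],[0,0,0],0],[[0,0,0],[0,0,0],0],[[0,0,0],[0,0,0],0]]'; python3 sv.py s5
```

```text
t: 10.22
ee_pos: [559.8, -60.9, 140.1]
orientation: [-3.001, 0.168, 0.806]
ft_force: [0.3, 0.6, -2.5]
width: 15.7
slot in seat [ 0.1 -3.6 20.9] t 10.2667 F [ 0.8  0.2 -3.7]
```

View pics/s5_o.png

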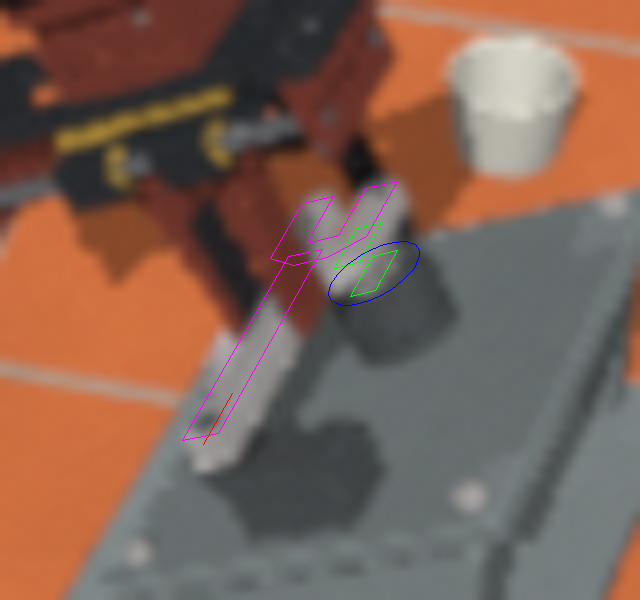

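View pics/s5_r.png

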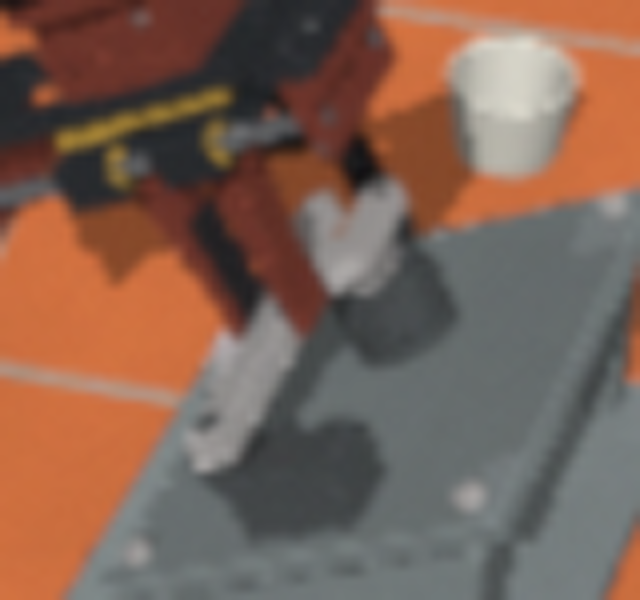

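```bash
python3 -m handwheel '[[[0,0,0],[0,0,3],0],[[0,0,0],[0,0,3],0],[[0,0,0],[0,0,3],0],[[0,0,0],[0,0,3],0],[[0,0,0],[0,0,2],0],[[0,0,0],[0,0,0],0],[[0,0,0],[0,0,0],0],[[0,0,0],[0,0,0],0],[[0,0,0],[0,0,0],0],[[0,0,0],[0,0,0],0]]'; python3 sv.py s6
```

```text
t: 11.1
ee_pos: [552.3, -60.1, 127.0]
orientation: [-3.001, 0.169, 0.805]
ft_force: [0.4, 0.6, -2.3]
width: 15.6
slot in seat [ 0.1 -3.5  5.7] t 11.15 F [-0.4 -0.2 -3.3]
```

View pics/s6_o.png

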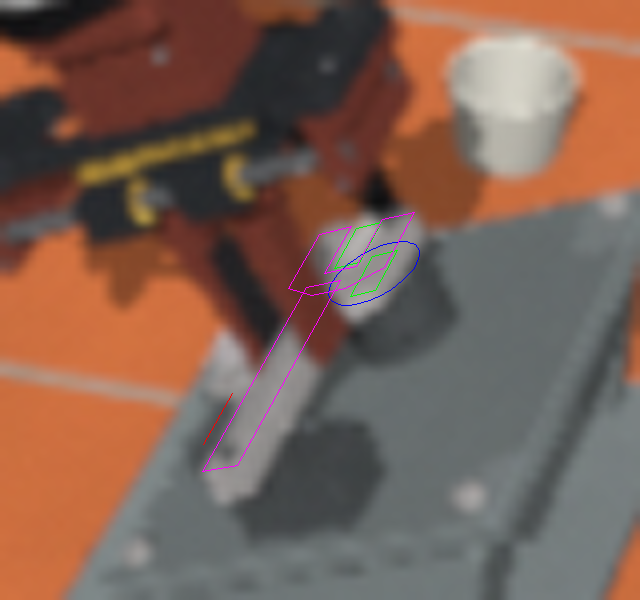

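```bash
python3 -m handwheel '[[[0,0,0],[0,0,2],0],[[0,0,0],[0,0,2],0],[[0,0,0],[0,0,2],0],[[0,0,0],[0,0,1.5],0],[[0,0,0],[0,0,1],0],[[0,0,0],[0,0,1],0],[[0,0,0],[0,0,0],0],[[0,0,0],[0,0,0],0],[[0,0,0],[0,0,0],0],[[0,0,0],[0,0,0],0]]'; python3 sv.py s7
```

```text
t: 11.98
ee_pos: [549.8, -59.9, 121.7]
orientation: [-3.003, 0.169, 0.797]
ft_force: [1.0, -0.7, 1.2]
width: 15.6
slot in seat [-0.4 -3.5 -0.1] t 12.0333 F [ 0.4 -0.4  0.6]
```

View pics/s7_r.png

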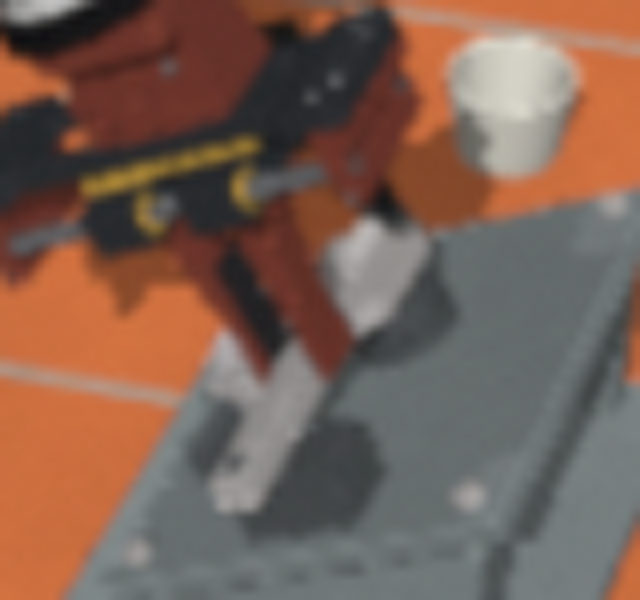

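```bash
python3 -m handwheel '[[[0,0,0],[0,0,3],0],[[0,0,0],[0,0,3],0],[[0,0,0],[0,0,3],0],[[0,0,0],[0,0,0],0],[[0,0,0],[0,0,0],0.25],[[0,0,0],[0,0,0],0.3],[[0,0,0],[0,0,0],0.3],[[0,0,0],[0,0,0],0.3],[[0,0,0],[0,0,0],0.3],[[0,0,0],[0,0,0],0.3]]'; python3 sv.py s8; python3 - <<'E'
from h import *
im=ctrl.get_image("wrist");save(im,"w8");o=ctrl.get_obs();print(o["width"],o["ft_force"])
im2=ctrl.get_image("side")
for i in (im,im2):
  for q in ["spanner_slot","screw_seat","spanner_mid","lever_grip"]:
    for d in ctrl.spot_point(i,q)[:3]:
      p=cam2w(i,d["position"]);print(q,round(d["score"],2),p,seatframe(PHI).T@(p-SEAT))
E
```

```text
t: 12.87
ee_pos: [548.8, -59.7, 121.2]
orientation: [-3.006, 0.169, 0.79]
ft_force: [-0.2, 0.2, 0.4]
width: 26.6
slot in seat [ 0.2 -3.5 -1.2] t 12.9167 F [ 0.5  0.7 -0.1]
26.42009622728642 [0.5 0.1 0.3]
spanner_slot 0.83 [ 538.9 -124.7  117.1] [0.4 0.8 6.7]
spanner_slot 0.63 [309.5 118.4   3.2] [ 164.4 -215.1 -219.4]
spanner_slot 0.19 [548.1 -16.2 112.8] [   0.8 -108.     1.6]
screw_seat 0.57 [ 533.3 -123.7  111.7] [ 2.7  0.5 -0.7]
screw_seat 0.17 [553.  -60.9 118.8] [ -4.7 -64.1  11.7]
spanner_mid 0.87 [548.7 -62.3 117.9] [ -1.5 -62.2   8.9]
spanner_mid 0.87 [333.1 172.6   7.5] [ 151.4 -271.7 -207. ]
spanner_mid 0.64 [ 533.8 -124.4  112.2] [ 2.4  1.2 -0. ]
spanner_slot 0.86 [326.5 401.8   1.3] [ 176.1 -498.7 -228.4]
spanner_slot 0.75 [ 536.2 -118.   109.6] [-0.3 -5.4 -1.4]
screw_seat 0.45 [ 541.4 -120.   113.5] [-3.1 -4.1  4.6]
spanner_mid 0.82 [334.6 173.8   7.1] [ 150.1 -273.  -206.6]
spanner_mid 0.7 [342.6 456.2   7.8] [ 170.8 -554.5 -217.8]
spanner_mid 0.65 [553.5 -56.3 109.9] [ -9.2 -68.8   4. ]
lever_grip 0.55 [ 554.6 -184.7  112. ] [-21.4  58.7  13.5]
```

View pics/w8.png

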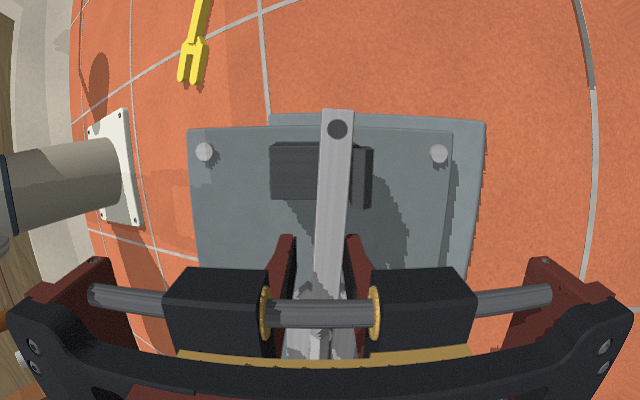

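View pics/s8_r.png

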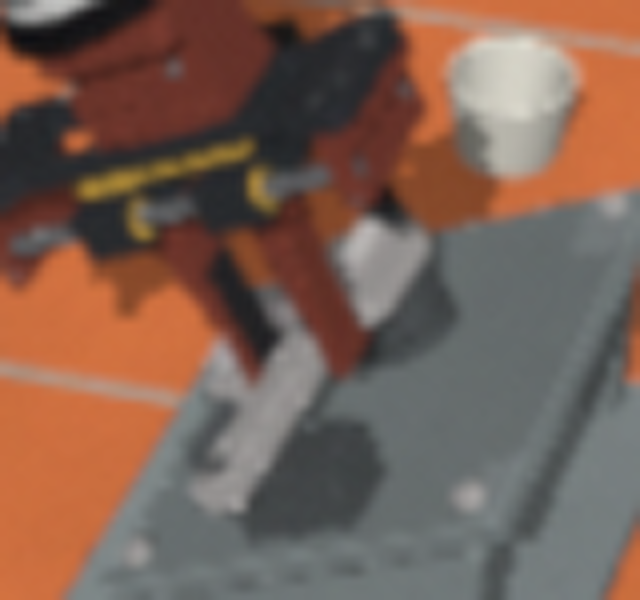

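```bash
python3 -m handwheel '[[[0,0,0],[0,0,-5],0.35],[[0,0,0],[0,0,-10],0.4],[[0,0,0],[0,0,-20],0.45],[[0,0,0],[0,0,-25],0.45],[[0,0,0],[0,10,-5],0.45],[[0,0,0],[0,28,0],0.45],[[0,0,0],[0,30,0],0.45],[[0,0,0],[0,30,0],0.45],[[0,0,0],[0,15,0],0.45],[[0,0,0],[0,0,0],0.45]]'; python3 sv.py s9; python3 - <<'E'
from h import *
F=seatframe(PHI);o=ctrl.get_obs();print(o["width"],F.T@(o["ee_pos"]-SEAT))
im=ctrl.get_image("wrist");save(im,"w9")
im2=ctrl.get_image("side")
for i in (im,im2):
  for q in ["spanner_slot","screw_seat","spanner_mid","lever_grip"]:
    for d in ctrl.spot_point(i,q)[:3]:
      p=cam2w(i,d["position"])
      if np.linalg.norm(p-SEAT)<150:print(q,round(d["score"],2),p,F.T@(p-SEAT))
E
```

```text
t: 14.25
ee_pos: [570.7, -181.8, 183.9]
orientation: [-3.01, 0.164, 0.785]
ft_force: [0.7, -0.1, 0.1]
width: 39.6
slot in seat [  0.6 114.2  71. ] t 14.3 F [ 0.8  0.  -0.3]
39.40180846935782 [ 0.9 52.8 83.5]
spanner_slot 0.79 [ 537.9 -123.8  113. ] [-0.6  0.   2.7]
screw_seat 0.9 [ 533.1 -124.8  111. ] [ 2.4  1.6 -1.4]
spanner_mid 0.65 [551.2 -61.3 117.9] [ -3.6 -63.5  10.1]
lever_grip 0.73 [ 560.9 -190.   111.6] [-27.6  63.3  16.6]
spanner_slot 0.84 [ 539.1 -121.1  110. ] [-2.9 -2.8  0.6]
screw_seat 0.74 [547.  -17.1 110.4] [   0.5 -107.    -1. ]
screw_seat 0.51 [ 539.3 -120.8  113.2] [-1.4 -3.   3.4]
spanner_mid 0.69 [551.7 -58.1 114.2] [ -5.6 -66.7   6.9]
lever_grip 0.53 [ 557.9 -186.2  109.8] [-25.5  59.9  13.3]
```

View pics/w9.png

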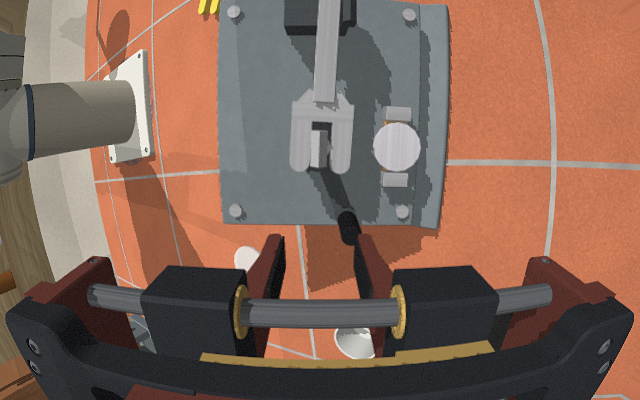

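View pics/s9_r.png

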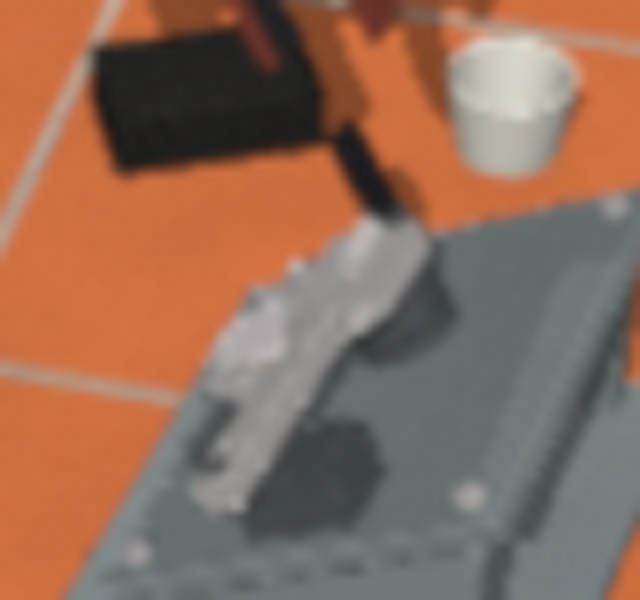

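```bash
python3 -m handwheel '[[[0,0,0],[10,3,8],0.45],[[0,0,0],[12,3,12],0.45],[[0,0,0],[4.5,1.5,14],0.45],[[0,0,0],[0,0,14],0.45],[[0,0,0],[0,0,14],0.45],[[0,0,0],[0,0,10],0.45],[[0,0,0],[0,0,3],0.45],[[0,0,0],[0,0,0],0.45],[[0,0,0],[0,0,0],0.45],[[0,0,0],[0,0,0],0.45]]'; python3 - <<'E'
from h import *
F=seatframe(PHI);o=ctrl.get_obs();print(o["width"],F.T@(o["ee_pos"]-SEAT))
im=ctrl.get_image("wrist");save(im,"w10")
M=R.from_rotvec(o["orientation"]).as_matrix();print(F.T@M)
E
python3 sv.py s10
```

```text
t: 15.63
ee_pos: [558.0, -185.1, 93.0]
orientation: [-3.009, 0.156, 0.79]
ft_force: [-1.3, 0.5, 0.6]
width: 39.3
39.30472261361973 [-33.9  58.8  -1.2]
[[-1. -0. -0.]
 [-0.  1.  0.]
 [ 0.  0. -1.]]
slot in seat [-34.4 120.1 -13.3] t 15.7333 F [-1.6 -0.2 -0.2]
```

View pics/w10.png

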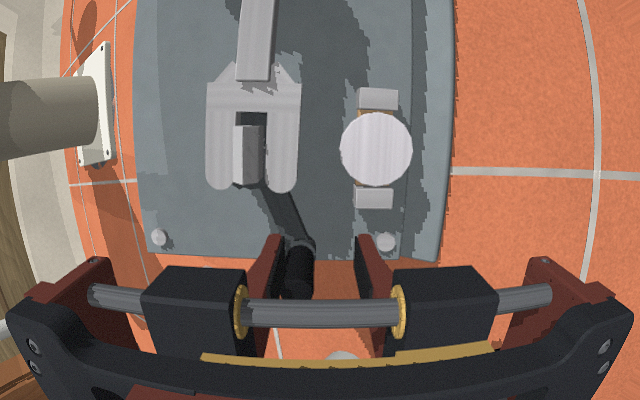

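View pics/s10_r.png

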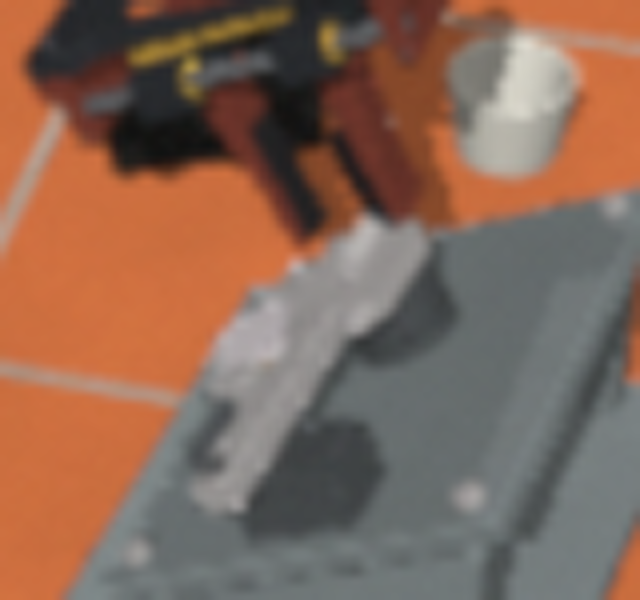

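```bash
python3 -m handwheel '[[[0,0,0],[-4,1,-3],0.45],[[0,0,0],[-3,0.5,-2],0.45],[[0,0,0],[0,0,0],0.3],[[0,0,0],[0,0,0],0],[[0,0,0],[0,0,0],0],[[0,0,0],[0,0,0],0],[[0,0,0],[0,0,0],0],[[0,0,0],[0,0,0],0],[[0,0,0],[0,0,0],0],[[0,0,0],[0,0,0],0]]'; python3 - <<'E'
from h import *
F=seatframe(PHI);o=ctrl.get_obs();p=F.T@(o["ee_pos"]-SEAT);print(o["width"],p,np.hypot(p[0],p[1]),np.degrees(np.arctan2(p[1],p[0])))
# arc in tool axes (tool x=-xs, y=ys)
a0=np.degrees(np.arctan2(p[1],p[0]));r=65
for d in range(0,96,5):
    a=np.radians(a0-d);b=np.radians(a0-d-5);print(d,(-r*(np.cos(b)-np.cos(a))).round(1),(r*(np.sin(b)-np.sin(a))).round(1))
E
```

```text
t: 16.57
ee_pos: [555.5, -186.7, 104.8]
orientation: [-3.012, 0.156, 0.783]
ft_force: [-0.6, 0.6, 1.2]
width: 15.4
15.392979038266882 [-26.   60.6   7.8] 65.95613337582049 113.18791205653406
0 -5.3 2.0
5 -5.5 1.5
10 -5.6 1.1
15 -5.6 0.6
20 -5.7 0.1
25 -5.7 -0.4
30 -5.6 -0.9
35 -5.5 -1.4
40 -5.4 -1.9
45 -5.2 -2.3
50 -4.9 -2.8
55 -4.7 -3.2
60 -4.4 -3.6
65 -4.1 -4.0
70 -3.7 -4.3
75 -3.3 -4.6
80 -2.9 -4.9
85 -2.5 -5.1
90 -2.0 -5.3
95 -1.5 -5.5
```

```bash
cat > arc.py <<'E'
from h import *
F=seatframe(PHI);o=ctrl.get_obs();p=F.T@(o["ee_pos"]-SEAT);r0=np.hypot(p[0],p[1]);a0=np.degrees(np.arctan2(p[1],p[0]))
print("w",o["width"],"p",p,"r",r0,"alpha",a0,"F tool",R.from_rotvec(o["orientation"]).inv().apply(o["ft_force"]),"t",o["t"])
q=np.array(p[:2])
for d in range(0,60,6):
    b=np.radians(a0-d-6);n=65.5*np.array([np.cos(b),np.sin(b)]);print(-(n-q)[0].round(1),(n-q)[1].round(1),end=" | ");q=n
print()
E
python3 -m handwheel '[[[0,0,0],[-5.3,2,0],0],[[0,0,0],[-5.5,1.5,0],0],[[0,0,0],[-5.6,1.1,0],0],[[0,0,0],[-5.6,0.6,0],0],[[0,0,0],[-5.7,0.1,0],0],[[0,0,0],[-5.7,-0.4,0],0],[[0,0,0],[-5.6,-0.9,0],0],[[0,0,0],[0,0,0],0],[[0,0,0],[0,0,0],0],[[0,0,0],[0,0,0],0]]'; python3 arc.py; python3 sv.py s11
python3 - <<'E'
from h import *
im=ctrl.get_image("wrist");save(im,"w11")
E
```

```text
t: 17.4
ee_pos: [524.9, -188.5, 122.2]
orientation: [-3.022, 0.157, 0.75]
ft_force: [3.7, 0.2, -5.0]
width: 15.3
w 15.278712277996817 p [ 8.9 65.9  7.8] r 66.4577454603633 alpha 82.29026780363753 F tool [ 5.5 -0.6  2.7] t 17.4
-6.6 -2.2 | -6.6 -2.0 | -6.3 -2.6 | -6.0 -3.3 | -5.6 -3.9 | -5.2 -4.5 | -4.7 -5.0 | -4.2 -5.5 | -3.6 -5.9 | -2.9 -6.2 | 
slot in seat [  8.  127.2  -4.6] t 17.45 F [ 4.3  0.8 -3.1]
```

View pics/w11.png

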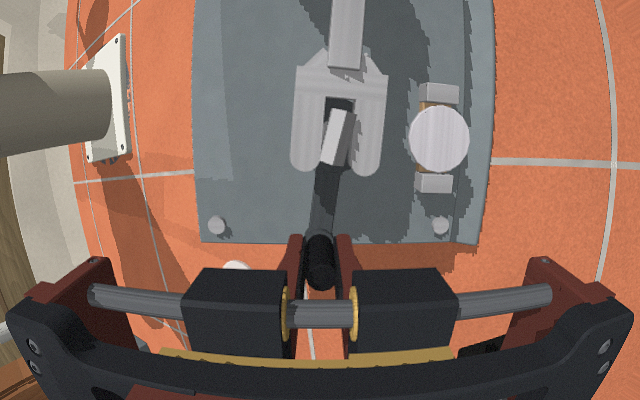

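```bash
python3 -m handwheel '[[[0,0,0],[-6.6,-2,0],0],[[0,0,0],[-6.5,-2,0],0],[[0,0,0],[-6.3,-2.6,0],0],[[0,0,0],[-6,-3.3,0],0],[[0,0,0],[-5.6,-4,0],0],[[0,0,0],[-5.2,-4.5,0],0],[[0,0,0],[0,0,0],0],[[0,0,0],[0,0,0],0],[[0,0,0],[0,0,0],0],[[0,0,0],[0,0,0],0]]'; python3 arc.py; python3 sv.py s12
python3 - <<'E'
from h import *
im=ctrl.get_image("wrist");save(im,"w12")
F=seatframe(PHI);o=ctrl.get_obs();Rt,_=target(0);print("rot fix",(R.from_rotvec(o["orientation"]).inv()*R.from_matrix(Rt)).as_rotvec().round(4).tolist())
E
```

```text
t: 18.33
ee_pos: [498.9, -172.4, 138.0]
orientation: [-3.036, 0.155, 0.736]
ft_force: [3.3, 0.2, -3.5]
width: 15.6
w 15.553539704196085 p [40.7 52.8  7.7] r 66.66023997774074 alpha 52.32129926384864 F tool [ 4.5 -0.6  1.6] t 18.3333
-4.5 -5.4 | -4.7 -5.0 | -4.2 -5.5 | -3.6 -5.9 | -2.9 -6.2 | -2.3 -6.5 | -1.6 -6.7 | -0.9 -6.8 | -0.2 -6.9 | 0.6 -6.8 | 
slot in seat [ 39.8 114.2  -4.1] t 18.3833 F [ 4.3 -0.2 -2.3]
rot fix [0.0147, -0.0483, 0.0055]
```

View pics/w12.png

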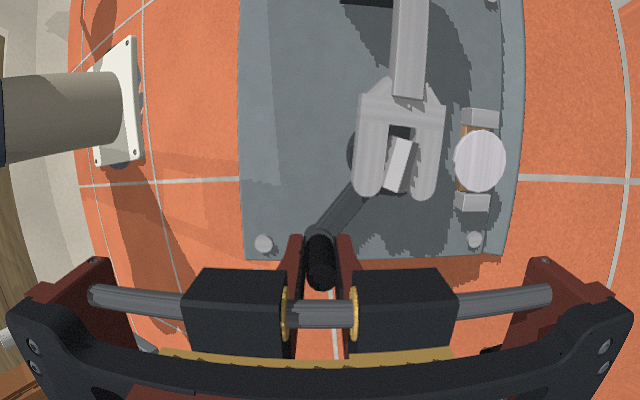

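```bash
python3 -m handwheel '[[[0.004,-0.012,0],[-4.5,-5.2,0],0],[[0.004,-0.012,0],[-4.7,-5,0],0],[[0.004,-0.012,0],[-4.2,-5.5,0],0],[[0.004,-0.012,0],[-3.6,-5.9,0],0],[[0,0,0],[0,0,0],0],[[0,0,0],[0,0,0],0],[[0,0,0],[0,0,0],0],[[0,0,0],[0,0,0],0],[[0,0,0],[0,0,0],0],[[0,0,0],[0,0,0],0]]'; python3 arc.py; python3 sv.py s13
python3 - <<'E'
from h import *
im=ctrl.get_image("wrist");save(im,"w13")
F=seatframe(PHI);o=ctrl.get_obs();Rt,_=target(0);print("rot fix",(R.from_rotvec(o["orientation"]).inv()*R.from_matrix(Rt)).as_rotvec().round(4).tolist())
E
```

```text
t: 19.27
ee_pos: [488.5, -155.3, 145.5]
orientation: [-3.012, 0.161, 0.796]
ft_force: [2.4, 0.9, -2.6]
width: 15.8
w 15.83376582056152 p [55.1 36.9  8. ] r 66.2762104447102 alpha 33.831508330805256 F tool [ 3.2 -1.1  1.1] t 19.2667
-2.9 -6.3 | -2.9 -6.2 | -2.2 -6.5 | -1.5 -6.7 | -0.8 -6.8 | -0.1 -6.9 | 0.6 -6.8 | 1.3 -6.7 | 2.0 -6.6 | 2.7 -6.3 | 
slot in seat [54.8 98.3 -4.2] t 19.3167 F [ 0.9  0.1 -2.8]
rot fix [0.008, -0.007, 0.0028]
```

View pics/w13.png

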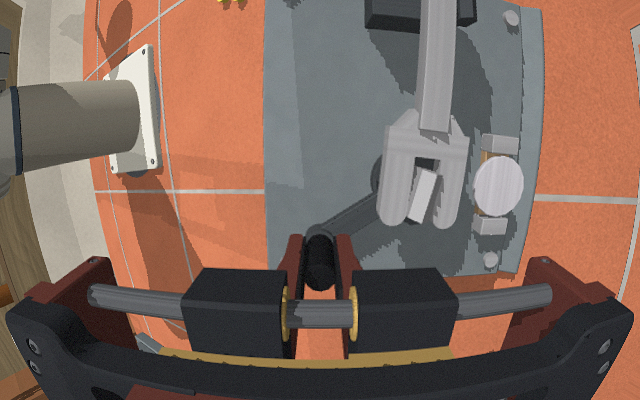

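View pics/s13_r.png

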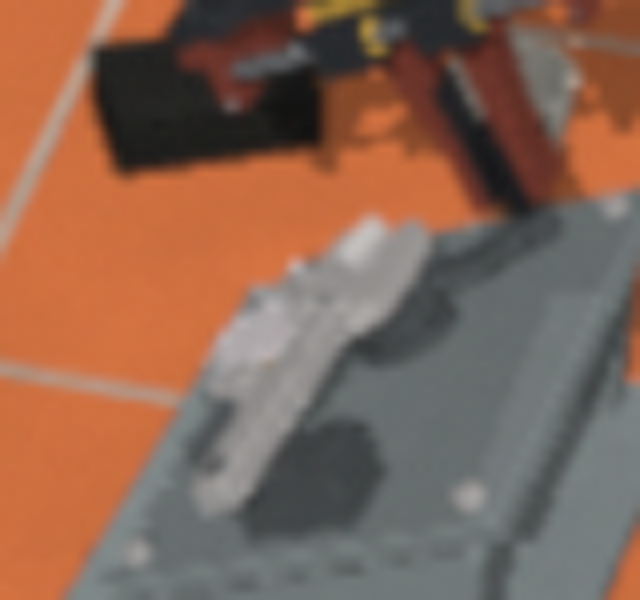

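```bash
python3 -m handwheel '[[[0,0,0],[-2.9,-6.3,0],0],[[0,0,0],[-2.5,-6.3,0],0],[[0,0,0],[-2.2,-6.5,0],0],[[0,0,0],[0,0,0],0],[[0,0,0],[0,0,0],0],[[0,0,0],[0,0,0],0],[[0,0,0],[0,0,0],0],[[0,0,0],[0,0,0],0],[[0,0,0],[0,0,0],0],[[0,0,0],[0,0,0],0]]'; python3 arc.py
python3 - <<'E'
from h import *
im=ctrl.get_image("wrist");save(im,"w14");print(ctrl.get_obs()["moment"])
E
```

```text
t: 20.2
ee_pos: [486.6, -150.1, 147.1]
orientation: [3.031, -0.158, -0.783]
ft_force: [3.3, -2.7, -5.1]
width: 15.0
w 15.018523592666225 p [58.  31.9  8.1] r 66.21322509483961 alpha 28.839016346284488 F tool [5.6 2.2 2.8] t 20.2
-2.4 -6.5 | -2.3 -6.4 | -1.6 -6.7 | -0.9 -6.8 | -0.2 -6.9 | 0.5 -6.8 | 1.2 -6.7 | 1.9 -6.6 | 2.6 -6.3 | 3.2 -6.0 | 
[-0.2 -0.9  0.1]
```

View pics/w14.png

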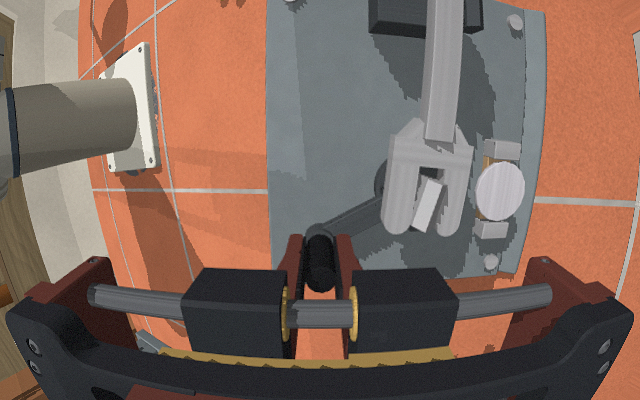

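```bash
python3 - <<'E'
import cv2
im=cv2.imread("pics/w14.png");c=im[110:270,300:500];cv2.imwrite("pics/w14z.png",cv2.resize(c,None,fx=3.7,fy=3.7,interpolation=cv2.INTER_CUBIC))
E
```

```text
(no output)
```

View pics/w14z.png

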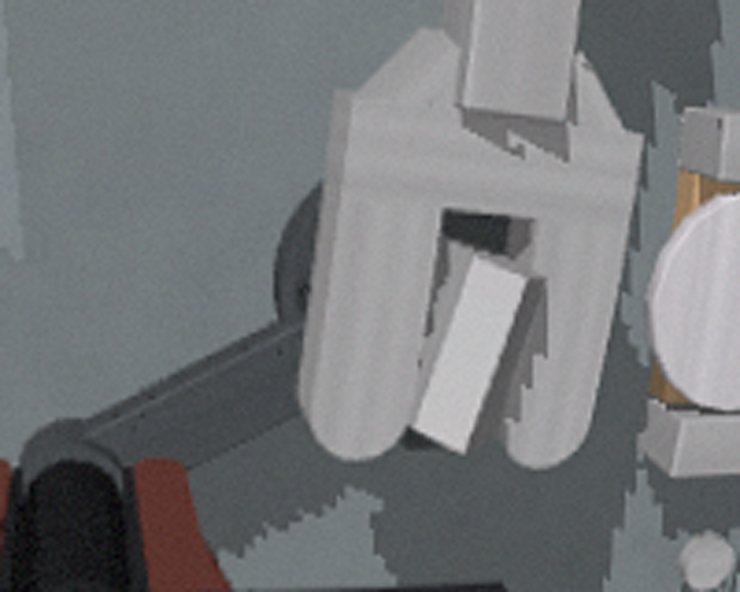

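```bash
cat >> h.py <<'E'
def unplane(im,u,v,h,F=None):
    """intersect wrist pixel with plane seat z=h; return seat coords"""
    F=seatframe(PHI);K=np.array(im["camera_matrix"]);x=(u-K[0,2])/K[0,0];y=(v-K[1,2])/K[1,1];r=np.hypot(x,y)
    d=np.array([x/r*np.sin(r),y/r*np.sin(r),np.cos(r)])
    Rm=R.from_rotvec(np.array(im["rvec"]).ravel()).as_matrix();c=-Rm.T@np.array(im["tvec"]).ravel();d=Rm.T@d
    c=F.T@(c-SEAT);d=F.T@d;return c+d*(h-c[2])/d[2]
E
python3 - <<'E'
from h import *
im=ctrl.get_image("wrist")
f=lambda x,y,h:unplane(im,300+(x-1.5)/3.7,110+(y-1.5)/3.7,h)
def seg(n,a,b,h):
    A,B=f(*a,h),f(*b,h);d=B-A;print(n,A,B,"len",np.linalg.norm(d),"ang",np.degrees(np.arctan2(d[1],d[0])))
seg("head mid",(502,263),(438,442),20);seg("head L",(477,252),(412,430),20);seg("head R",(527,275),(465,455),20)
seg("slotL",(441,212),(424,350),10);seg("slotR",(533,218),(512,425),10);seg("bot",(441,212),(533,218),10)
seg("outer R",(640,135),(592,415),10);seg("outer L",(350,92),(303,385),10)
seg("lever up",(95,430),(300,325),-12);seg("lever lo",(190,470),(300,412),-12)
seg("handleR",(579,0),(566,118),14)
print(ctrl.get_obs()["t"])
E
python3 arc.py
```

```text
head mid [  1.3 -13.   20. ] [ 7.9 12.4 20. ] len 26.31430311414156 ang 75.35658991110036
head L [  5.  -14.5  20. ] [12.  10.6 20. ] len 25.960253795842945 ang 74.56648031935784
head R [ -2.6 -11.4  20. ] [ 3.6 14.5 20. ] len 26.673435335025754 ang 76.5036275785429
slotL [  7.  -17.8  10. ] [ 7.8  2.3 10. ] len 20.14512173353701 ang 87.60743697315417
slotR [ -7.3 -17.3  10. ] [-7.6 14.2 10. ] len 31.510446340887682 ang 90.64912965161511
bot [  7.  -17.8  10. ] [ -7.3 -17.3  10. ] len 14.285122082254476 ang 177.90470797606343
outer R [-23.8 -30.1  10. ] [-21.2  12.9  10. ] len 43.09408015122785 ang 86.57316597460452
outer L [ 21.1 -34.1  10. ] [25.5  7.4 10. ] len 41.67411382732906 ang 83.8430847850575
lever up [ 54.2  22.6 -12. ] [ 21.5   5.  -12. ] len 37.13348123295352 ang -151.73334406794342
lever lo [ 38.4  29.9 -12. ] [ 20.5  19.9 -12. ] len 20.50283498768507 ang -150.74889652255868
handleR [-10.4 -48.7  14. ] [ -9.4 -32.3  14. ] len 16.429244462961066 ang 86.5052935939263
20.3
w 15.502626532452368 p [58.  32.   8.1] r 66.22267507894803 alpha 28.855780603227135 F tool [4.4 1.7 2.6] t 20.3
-2.4 -6.5 | -2.3 -6.4 | -1.6 -6.7 | -0.9 -6.8 | -0.2 -6.9 | 0.5 -6.8 | 1.2 -6.7 | 1.9 -6.6 | 2.6 -6.4 | 3.2 -6.0 |
```

```bash
python3 -m handwheel '[[[0,0,0],[0,0,0],0.3],[[0,0,0],[0,0,0],0.3],[[0,0,0],[0,0,0],0.3],[[0,0,0],[0,0,-8],0.3],[[0,0,0],[0,0,-15],0.3],[[0,0,0],[0,0,-20],0.3],[[0,0,0],[0,0,-20],0.3],[[0,0,0],[0,15,-15],0.3],[[0,0,0],[0,0,0],0.3],[[0,0,0],[0,0,0],0.3]]'; python3 sv.py s15; python3 - <<'E'
from h import *
im=ctrl.get_image("wrist");save(im,"w15")
F=seatframe(PHI);im2=ctrl.get_image("side")
for i in (im,im2):
  for q in ["spanner_slot","screw_seat","spanner_mid","lever_grip"]:
    for d in ctrl.spot_point(i,q)[:3]:
      p=cam2w(i,d["position"])
      if np.linalg.norm(p-SEAT)<150:print(q,round(d["score"],2),p,F.T@(p-SEAT))
print(ctrl.get_obs())
E
```

```text
t: 21.13
ee_pos: [521.8, -164.0, 222.3]
orientation: [3.03, -0.155, -0.798]
ft_force: [0.2, 0.5, -0.1]
width: 26.6
slot in seat [ 63.8 103.7  81.1] t 21.1833 F [-0.2  0.5  0.1]
spanner_slot 0.89 [ 538.6 -123.9  112.7] [-1.4  0.1  2.8]
screw_seat 0.66 [ 531.7 -125.8  111.8] [ 3.9  2.8 -1.3]
screw_seat 0.19 [551.3 -63.3 121.3] [ -2.2 -61.5  13.2]
spanner_mid 0.97 [552.4 -64.2 120.7] [ -3.5 -60.7  13.3]
lever_grip 0.93 [ 491.4 -153.8  154.6] [57.3 35.1 17.3]
spanner_slot 0.87 [ 535.5 -117.3  112. ] [ 1.5 -6.1  0.3]
screw_seat 0.79 [ 535.1 -119.8  115. ] [ 3.1 -3.6  2.8]
spanner_mid 0.78 [551.7 -58.8 110.6] [ -7.5 -66.1   3.8]
lever_grip 0.67 [ 491.2 -149.4  151.2] [56.2 30.8 14. ]
{'t': 21.6833, 'qpos': array([-0.3,  0.6,  1.5, -0.1,  1.6, -0.1]), 'qvel': array([-0., -0., -0.,  0.,  0., -0.]), 'joint_torque': array([  0. , -60.6, -25. ,  -0.3,   1.9,  -0. ]), 'ee_pos': array([ 521.5, -164.2,  221.6]), 'orientation': array([ 3. , -0.2, -0.8]), 'ft_force': array([0.1, 0.2, 0. ]), 'moment': array([-0. , -0.3,  0.1]), 'width': 26.569956957189056}
```

View pics/w15.png

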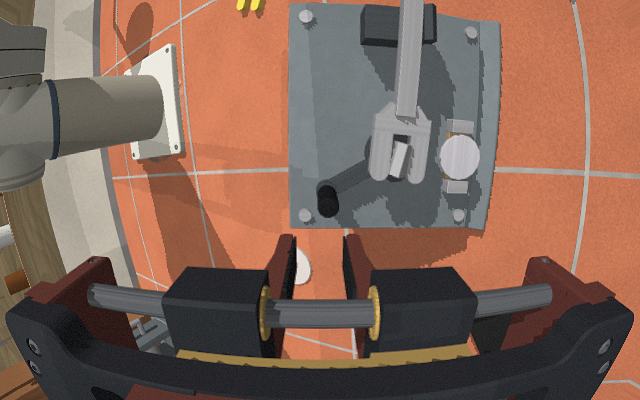

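View pics/s15_r.png

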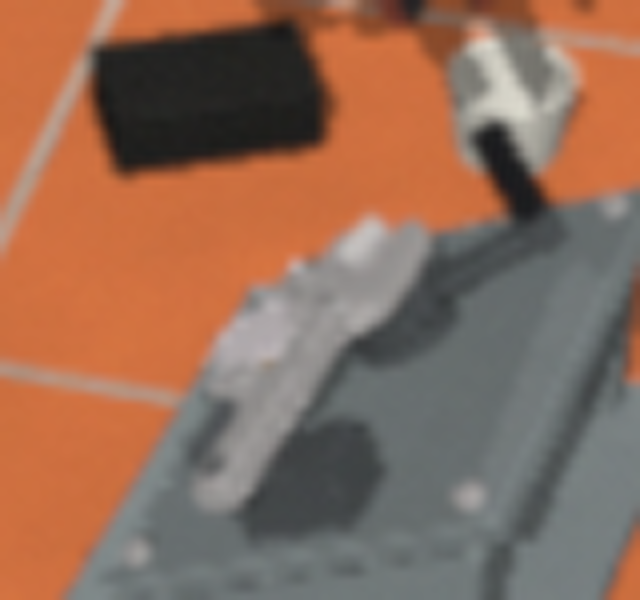

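```bash
python3 - <<'E'
import cv2
im=cv2.imread("pics/w15.png");c=im[90:200,350:500];cv2.imwrite("pics/w15z.png",cv2.resize(c,None,fx=5,fy=5,interpolation=cv2.INTER_CUBIC))
from h import *
im=ctrl.get_image("wrist")
P={n:unplane(im,u,v,-26) for n,u,v in [("a",306,16),("b",305,215),("c",471,33),("d",459,216)]}
for a,b in("ab","cd"):
    d=P[b]-P[a];print(a,b,P[a],P[b],np.degrees(np.arctan2(d[1],d[0])))
for a,b in("ca","db"):
    d=P[b]-P[a];print(a,b,np.degrees(np.arctan2(d[1],d[0])))
E
```

```text
a b [  74.7 -119.   -26. ] [ 76.3  60.4 -26. ] 89.498106068281
c d [ -77.5 -116.7  -26. ] [-76.3  62.4 -26. ] 89.62814671079916
c a -0.869429259571745
d b -0.7691690368954516
```

View pics/w15z.png

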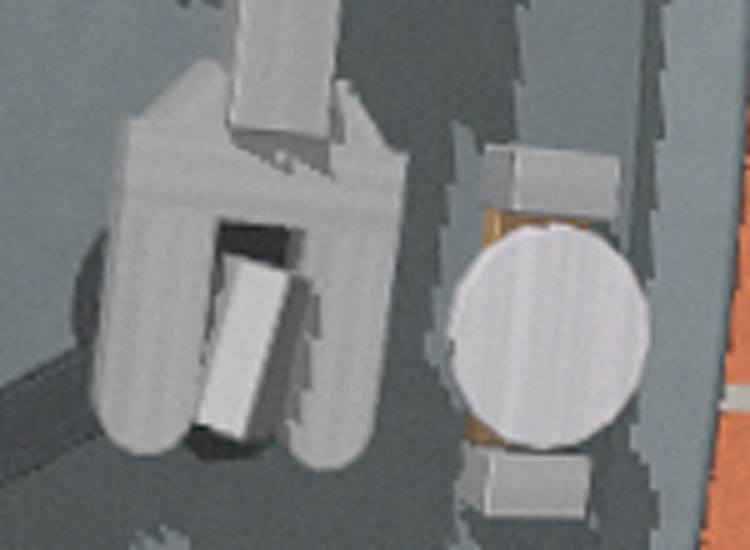

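```bash
python3 - <<'E'
from workcell import ctrl
print(ctrl.close_job())
E
```

```text
the job is handed in; nothing more can be done
None
```

The locknut is tight and the spanner is still on the screw. I handed the job in at about 21.7 s with the hand clear of everything; no verdict is reported.

**What I did:** I picked the bare steel spanner out from the two yellow ones, gripped it at mid-handle and tilted it to the 30° face. I then lowered it along the screw axis onto the flats and released it with the handle on the ledge. After that I gripped the lever sleeve and led it clockwise until it hit the stop, moving only 5° of the last 18° I asked for.

**Last checks:**

| Check | Measured | Limit |
|---|---|---|
| Locknut | about 1.25 rad, from the lever-to-head angle in the wrist picture | above 1.15 |
| Screw | about 0.25 rad | within 0.3 |
| Slot centre to seat | about 3 mm from my own measurement; network estimates gave 3–6 mm | within 13 mm |
| Slot height over seat | 0 to 3 mm | no more than 6 mm |
| Forces read while turning the lever | under 8 N | 120 N at the wrist |

- **Handle:** it lies on the ledge side, next to the shoulder, and the pictures showed the spanner flat.
- **Bystanders:** nothing in the pictures suggested that any had moved. I did not measure their positions again at the end.
- **Disagreements:** the screw reads slightly above the stated stop of about 0.22 rad, which is within my angle error of about 0.03 rad. The side and wrist cameras differed by up to 6 mm along the handle.

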